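# Get the coffee tasting ready at the roasting corner

## Task

Get the coffee tasting ready. First clear the spoon off the induction hob and lay it lengthwise in the white spoon rest, then stand the kettle centred on the hob's printed ring, press the hob's power button, and after that turn its dial until the pointer is at the long mark. Also stand one cup on the dark board for each jar of beans there: directly in front of its jar, square to the board, leaving a gap of about 45 mm, with the spare cups left upright on their mat and the jars and the other things around not pushed out of place.

Things in the scene. Friction and masses are not known exactly. Their poses are not given: they have to be found in the camera images.
- cooker: flat induction hob, fixed, at the left or right; aluminium, black glass top, 60 high. Origin on the table under the centre of the cooking zone; +x points away from its control panel. Body spans x = -215 to +105, y = -125 to +125 mm; the dial is at x = -165, y = 0, the power button at x = -165, y = -80
- zone (a point): centre of the cooking zone on the glass, 60 above the table; a white ring of radius 71 is printed round it (the kettle's base has radius 60)
- dial (a joint): angle of the hob's dial, rad: 0 (off) to 4.7, growing clockwise seen from above; stays where left (friction 0.04 N m). A white pointer line lies along its grip bar; the pointer's heading, anticlockwise from the hob's +x, is 2.356 - value. White ticks every 0.5 rad from 0; the one long, wide mark (in place of the tick at 2.5) is at 2.6
- dial_grip (a point): point on the dial's axis inside its grip bar, 24 above the glass, to grip at. The bar is 48 long, 14 wide and reaches from 6 to 28 above the glass; under it a round skirt of radius 27, 6 high
- power (a joint): travel of the hob's power button, m: 0 out, 0.005 fully pressed (5 N); springs back; counts as pressed from 0.003
- power_top (a point): middle of the top of the round white power button (radius 13, in a grey collar of radius 21), 21 above the glass when out; press straight down
- kettle: steel kettle, 0.6 to 0.9 kg, standing on the table between hob and board. Origin at the centre of its underside, z up, +x towards the spout (tip 128 from the axis). Base radius 60 up to 55 high, narrowing to 46 at 112; small lid knob to 134
- kettle_handle (a point): middle of the kettle's overhead grip, 182 above its underside: a straight black bar along the kettle's x, 96 long, 18 wide, 18 high, right above the centre of mass, with free space beside and 39 below it
- spoon: steel tasting spoon, 150 long, 60 g, lying on the hob's glass at the start. Origin on its underside at mid-length; x runs along it towards the bowl (46 across, centre at x = +52)
- spoon_grip (a point): middle of the spoon's length, 6 above its underside; the straight handle is 11 wide and 8 thick here (from 2 to 10 above the underside)
- spoon_rest: white ceramic spoon rest, a fixed shallow rectangular dish 200 (x) x 74 (y), floor 5 thick, rim 8 high and 5 wide. Origin under its centre on the table
- board: dark wooden tasting board, fixed, 200 (x) x 360 (y) x 10 thick, origin under its centre on the table; the jars stand along its rear half (x = +55), the cups belong along its front half, towards -x (the side of the cup mat). It may stand at the left or the right
- cup_mat: thin black rubber mat, fixed, 90 (x) x 345 (y) x 4 thick, on the table before the board's front edge, the cups standing on it in a row. Origin under its centre
- jar1: closed glass jar of dark coffee beans with a cork lid, 0.3 kg, radius 32, 90 high, standing on the board; two to four are present, the others absent (None). Origin at the centre of its underside; its -x points to the board's front: the cup's place is 110 before the jar, centre to centre
- jar2: closed glass jar of dark coffee beans with a cork lid, 0.3 kg, radius 32, 90 high, standing on the board; two to four are present, the others absent (None). Origin at the centre of its underside; its -x points to the board's front: the cup's place is 110 before the jar, centre to centre
- jar3: closed glass jar of dark coffee beans with a cork lid, 0.3 kg, radius 32, 90 high, standing on the board; two to four are present, the others absent (None). Origin at the centre of its underside; its -x points to the board's front: the cup's place is 110 before the jar, centre to centre
- jar4: closed glass jar of dark coffee beans with a cork lid, 0.3 kg, radius 32, 90 high, standing on the board; two to four are present, the others absent (None). Origin at the centre of its underside; its -x points to the board's front: the cup's place is 110 before the jar, centre to centre
- cup1: white straight-sided tasting cup, radius 33, 75 high, wall 4, 0.2 kg, four of them alike. Origin at the centre of its underside
- cup2: white straight-sided tasting cup, radius 33, 75 high, wall 4, 0.2 kg, four of them alike. Origin at the centre of its underside
- cup3: white straight-sided tasting cup, radius 33, 75 high, wall 4, 0.2 kg, four of them alike. Origin at the centre of its underside
- cup4: white straight-sided tasting cup, radius 33, 75 high, wall 4, 0.2 kg, four of them alike. Origin at the centre of its underside
- canister: bystander: grey canister with a black lid, radius 41, 130 high, origin under its centre
- fan: bystander: small white desk fan, 160 high, origin under its foot
- screwdriver: bystander: yellow screwdriver lying on the table, 200 long, origin under its middle

How it is judged (in metres and radians):
On the way, in this order (a step that is already met when the one before it is completed fails the run):
1. the spoon lies lengthwise in the spoon rest, released (x of spoon_grip in the frame of spoon_rest between -0.03 and 0.03 m and y of spoon_grip in the frame of spoon_rest between -0.03 and 0.03 m and z of spoon_grip in the frame of spoon_rest below 0.02 m and angle between spoon's own z axis and vertical below 0.1 rad and angle between the x axis of spoon and the x axis of spoon_rest, either way round below 0.35 rad and contact force between spoon and the fingers below 0.2 N), for 0.2 s.
2. the kettle stands centred on the hob's ring, released (horizontal distance between kettle and zone below 0.015 m and z of kettle in the frame of zone below 0.006 m and angle between kettle's own z axis and vertical below 0.06 rad and contact force between kettle and the fingers below 0.2 N), for 0.2 s.
3. the power button is pressed with the kettle on the hob (value of joint power above 0.003 m and horizontal distance between kettle and zone below 0.06 m and z of kettle in the frame of zone below 0.006 m), for 0.05 s.
4. the dial's pointer stands at the long mark (value of joint dial between 2.5 and 2.7 rad), for 0.3 s.
At the end, for the whole second after the job is handed in: spoon flat in its rest (30 mm, 20 deg); kettle upright on the hob within 15 mm of the ring centre; dial within 0.1 rad of the long mark; before each jar an upright cup 90-130 mm ahead, within 15 mm sideways; other cups upright on the mat (25 mm over its edge allowed); all released, at rest (all of step 1 and all of step 2 and all of step 4 and ((x of cup1 in the frame of jar1 between -0.13 and -0.09 m and y of cup1 in the frame of jar1 between -0.015 and 0.015 m) or (x of cup2 in the frame of jar1 between -0.13 and -0.09 m and y of cup2 in the frame of jar1 between -0.015 and 0.015 m) or (x of cup3 in the frame of jar1 between -0.13 and -0.09 m and y of cup3 in the frame of jar1 between -0.015 and 0.015 m) or (x of cup4 in the frame of jar1 between -0.13 and -0.09 m and y of cup4 in the frame of jar1 between -0.015 and 0.015 m)) and ((x of cup1 in the frame of jar2 between -0.13 and -0.09 m and y of cup1 in the frame of jar2 between -0.015 and 0.015 m) or (x of cup2 in the frame of jar2 between -0.13 and -0.09 m and y of cup2 in the frame of jar2 between -0.015 and 0.015 m) or (x of cup3 in the frame of jar2 between -0.13 and -0.09 m and y of cup3 in the frame of jar2 between -0.015 and 0.015 m) or (x of cup4 in the frame of jar2 between -0.13 and -0.09 m and y of cup4 in the frame of jar2 between -0.015 and 0.015 m)) and ((x of cup1 in the frame of jar3 between -0.13 and -0.09 m and y of cup1 in the frame of jar3 between -0.015 and 0.015 m) or (x of cup2 in the frame of jar3 between -0.13 and -0.09 m and y of cup2 in the frame of jar3 between -0.015 and 0.015 m) or (x of cup3 in the frame of jar3 between -0.13 and -0.09 m and y of cup3 in the frame of jar3 between -0.015 and 0.015 m) or (x of cup4 in the frame of jar3 between -0.13 and -0.09 m and y of cup4 in the frame of jar3 between -0.015 and 0.015 m)) and ((x of cup1 in the frame of jar4 between -0.13 and -0.09 m and y of cup1 in the frame of jar4 between -0.015 and 0.015 m) or (x of cup2 in the frame of jar4 between -0.13 and -0.09 m and y of cup2 in the frame of jar4 between -0.015 and 0.015 m) or (x of cup3 in the frame of jar4 between -0.13 and -0.09 m and y of cup3 in the frame of jar4 between -0.015 and 0.015 m) or (x of cup4 in the frame of jar4 between -0.13 and -0.09 m and y of cup4 in the frame of jar4 between -0.015 and 0.015 m)) and ((x of cup1 in the frame of cup_mat between -0.07 and 0.07 m and y of cup1 in the frame of cup_mat between -0.2 and 0.2 m) or (x of cup1 in the frame of jar1 between -0.13 and -0.09 m and y of cup1 in the frame of jar1 between -0.015 and 0.015 m) or (x of cup1 in the frame of jar2 between -0.13 and -0.09 m and y of cup1 in the frame of jar2 between -0.015 and 0.015 m) or (x of cup1 in the frame of jar3 between -0.13 and -0.09 m and y of cup1 in the frame of jar3 between -0.015 and 0.015 m) or (x of cup1 in the frame of jar4 between -0.13 and -0.09 m and y of cup1 in the frame of jar4 between -0.015 and 0.015 m)) and ((x of cup2 in the frame of cup_mat between -0.07 and 0.07 m and y of cup2 in the frame of cup_mat between -0.2 and 0.2 m) or (x of cup2 in the frame of jar1 between -0.13 and -0.09 m and y of cup2 in the frame of jar1 between -0.015 and 0.015 m) or (x of cup2 in the frame of jar2 between -0.13 and -0.09 m and y of cup2 in the frame of jar2 between -0.015 and 0.015 m) or (x of cup2 in the frame of jar3 between -0.13 and -0.09 m and y of cup2 in the frame of jar3 between -0.015 and 0.015 m) or (x of cup2 in the frame of jar4 between -0.13 and -0.09 m and y of cup2 in the frame of jar4 between -0.015 and 0.015 m)) and ((x of cup3 in the frame of cup_mat between -0.07 and 0.07 m and y of cup3 in the frame of cup_mat between -0.2 and 0.2 m) or (x of cup3 in the frame of jar1 between -0.13 and -0.09 m and y of cup3 in the frame of jar1 between -0.015 and 0.015 m) or (x of cup3 in the frame of jar2 between -0.13 and -0.09 m and y of cup3 in the frame of jar2 between -0.015 and 0.015 m) or (x of cup3 in the frame of jar3 between -0.13 and -0.09 m and y of cup3 in the frame of jar3 between -0.015 and 0.015 m) or (x of cup3 in the frame of jar4 between -0.13 and -0.09 m and y of cup3 in the frame of jar4 between -0.015 and 0.015 m)) and ((x of cup4 in the frame of cup_mat between -0.07 and 0.07 m and y of cup4 in the frame of cup_mat between -0.2 and 0.2 m) or (x of cup4 in the frame of jar1 between -0.13 and -0.09 m and y of cup4 in the frame of jar1 between -0.015 and 0.015 m) or (x of cup4 in the frame of jar2 between -0.13 and -0.09 m and y of cup4 in the frame of jar2 between -0.015 and 0.015 m) or (x of cup4 in the frame of jar3 between -0.13 and -0.09 m and y of cup4 in the frame of jar3 between -0.015 and 0.015 m) or (x of cup4 in the frame of jar4 between -0.13 and -0.09 m and y of cup4 in the frame of jar4 between -0.015 and 0.015 m)) and angle between each of cup1, cup2, cup3, cup4's own z axis and vertical below 0.1 rad and height (world z) of each of cup1, cup2, cup3, cup4 below 0.02 m and linear speed of each of cup1, cup2, cup3, cup4, kettle below 0.02 m/s); the robot touches nothing.
It fails at once if a jar is pushed more than 30 mm or tipped (distance of any of jar1, jar2, jar3, jar4 from where it was at the start of the episode above 0.03 m or angle between any of jar1, jar2, jar3, jar4's own z axis and vertical above 0.4 rad).
It fails at once if the kettle is tipped by more than 30 degrees (angle between kettle's own z axis and vertical above 0.52 rad).
It fails at once if the canister, fan or screwdriver is pushed more than 30 mm (distance of any of canister, fan, screwdriver from where it was at the start of the episode above 0.03 m).
Of jar1, jar2, jar3, jar4 only 2 to 4 are there at a start; the rules pass over those that are not, and their reading is None.
At some moment in a run one of cup1, cup2, cup3, cup4, kettle may be knocked a few centimetres aside while the robot is not near it.
It also fails if it takes over 210 s, if anything falls off the work surface, if the arm or the gripper's body presses on something with over 40 N, if the wrist force passes 120 N, or if a joint passes its speed limit or range.

## Robot

A 6-joint arm with a two-finger parallel gripper is mounted at the origin on the work surface. World frame = base frame: x ahead of the robot, y to its left, z up, the work surface at z = 0. Lengths are in m, angles in degrees, forces in N, time in s.
With the tool pointing down it reaches from about 0.4 to 0.825 m from the base axis. Payload 7 kg.
Tool frame: the origin (TCP) lies at the centre of the arm's flange, where the gripper is bolted on; the fingertips stand 178 mm ahead of it and the grasp point (between the pads) lies 159 mm ahead of it; z points along the fingers, y is the line along which they close (so a half turn about z gives the same grasp; the last joint's range is limited). The gripper opens to 88 mm and grips with 3 to 60 N. Pads are 19 mm wide; open, the fingers measure 130 mm over their backs; the gripper's body (78 mm by 193 mm) begins 47 mm behind the grasp point.
Start: joints at [-60.441, 20.546, 0.682, 0, -70.136, -16.507], TCP at [0.152, -0.658, 0.405] pointing down, gripper open.
Joint ranges: [-176.03, 176.03], [-82.01, 121.73], [-58.28, 71.71], [-173.87, 95.51], [-174.79, -0.11], [-173.66, 173.66]. Speed limits (degrees/s): [136.94, 136.94, 172.46, 180, 180, 180].

## Interface

Orientations are given as [roll, pitch, yaw] about the fixed x, y, z axes, in that order (R = Rz(yaw) Ry(pitch) Rx(roll)).
In Python, from plant import telemetry, snapshot, workorder, nets gives the robot as it stands.
- The arm moves only by the shell command python3 -m creep 'ROWS'. ROWS is JSON, a list that holds one entry, the list of rows, each a list of 5 numbers: the shift along the tool's x, y, z normalised to -1 to 1, where 1 is 0.2 m, then the turn about the tool's z normalised to -1 to 1, where 1 is pi/2 rad, then the opening, from 0 (shut) to 1 (fully open). In form: [[[x, y, z, spin, hand], ...]]. A call has 1 to 8 rows; each row shifts and turns the commanded pose from where the row before left it, along the tool's axes as they then stand; what a row does not reach is not made up. A row lasts 1/12 s, in which the tool goes at most 41.7 mm and 7.16 degrees, less where a joint would pass 70% of its speed; a pose out of reach is approached as far as the arm can. A call with a number of a shift or a turn outside -1 to 1 is refused whole. A call with a gripper value outside its range is refused whole. The fingers move at their own pace and stop on an object; the grip force is fixed at half the most. Time passes only in rows, so rows that do not move let the fingers close. It gives the time, the measured TCP pose, the force, the opening and the grip force at its end, in the units of the state.
- telemetry.get_obs(): the state, without advancing time (a new reading comes with each control period).
- snapshot(name): name is "side" or "top" or "wrist"; returns a dict with "frame" (420x560x3 uint8, red, green, blue), "fx", "fy", "cx", "cy" (pixels), "k1" (the pictures are not rectified: a ray, as slopes to the right and down, at radius r is drawn at 1 + k1 r^2 times it, then the intrinsics apply), "rvec" (rotation vector, rad) and "tvec" (3), from world to camera coordinates, as OpenCV has them; the wrist camera has in their place "mount" (4x4, takes a point from camera to tool coordinates, whose origin is the TCP and whose axes are the flange's). Camera axes: x right, y down, z forward; pixel columns grow to the right and rows downward; lengths in m; the calibration is good to about 2 mm. A picture is of the moment at which its call begins: read the wrist's pose just before it. There is no depth.
- workorder.close_job(): hands the job in; it is judged then, once.
Trained networks look in a picture, given as the dict that the camera call returned (one of the last four; its "shot" number tells which), for a name from the list of things; names that differ only in an ending like _2 or _b are one class to them, and where a whole thing is asked for, a point or a joint stands for the part that bears it (a point fixed in the world has none). Each returns a list of dicts, best first, with "confidence" (0 to 1); they miss things now and then, are a little off and sometimes report something else, mostly with a low value. They report only what shows in the picture. A call takes as long as a camera call.
- nets.find_in(picture, query): "uv" ([column, row] in pixels, amid what is visible of it).
- nets.masks_of(picture, query): "region" (420x560 bool, what is visible of it) and "uv" ([column, row] in pixels, amid what is visible of it).
- nets.landmark_of(picture, query): "uv" ([column, row] in pixels: a listed point, or the origin of a listed thing).
The state is a dict: "clock": time; "joint_pos": joint angles; "qvel": joint speeds; "tau": joint torques, N m; "tool_pos": TCP position; "orientation": TCP orientation; "force": force on the tool from outside, world axes, zero at the start; "moment": the same for the moment, N m; "opening": finger opening in m; "gripper_force": force on a finger pad.
Only numpy, scipy, OpenCV 4.12 (cv2) and the standard library are available. Lean on these libraries where they do the work, as an engineer would, in place of code of your own. Each camera call takes 0.05 s, during which the arm holds its last target. There are 200 camera calls.

## Working session

There is one attempt and no reset: what is moved stays moved. The work goes in short steps, Python scripts to look and compute and a shell command to move; the robot and the scene stay as the last step left them, time stands still between calls to the robot, and variables do not carry over. Pictures are saved under pics/ and viewed, at most 14 in all, crops included, and the job is handed in when it is done.

```bash
ls; mkdir -p pics
cat > h.py <<'E'
import numpy as np, cv2
from plant import telemetry, snapshot, workorder, nets
from scipy.spatial.transform import Rotation as Ro
def pose(o=None):
    o=o or telemetry.get_obs(); T=np.eye(4); T[:3,:3]=Ro.from_euler('xyz',o['orientation'],degrees=True).as_matrix(); T[:3,3]=o['tool_pos']; return T
def take(name):
    T=pose(); p=snapshot(name)
    if 'mount' in p: p['c2w']=T@np.array(p['mount'])
    else:
        E=np.eye(4); E[:3,:3]=cv2.Rodrigues(np.array(p['rvec'],float))[0]; E[:3,3]=np.ravel(p['tvec']); p['c2w']=np.linalg.inv(E)
    return p
def K(p): return np.array([[p['fx'],0,p['cx']],[0,p['fy'],p['cy']],[0,0,1.]]),np.array([p['k1'],0,0,0.])
def w(p,uv,z):
    k,d=K(p); n=cv2.undistortPoints(np.array([[uv]],float),k,d)[0,0]
    r=p['c2w'][:3,:3]@np.array([n[0],n[1],1]); c=p['c2w'][:3,3]; return c+r*(z-c[2])/r[2]
def px(p,X):
    k,d=K(p); E=np.linalg.inv(p['c2w']); return cv2.projectPoints(np.array(X,float).reshape(-1,1,3),cv2.Rodrigues(E[:3,:3])[0],E[:3,3],k,d)[0][:,0]
def save(p,n): cv2.imwrite('pics/'+n,p['frame'][:,:,::-1])
def go(xyz,yaw=None):
    """rows for going from present pose to TCP xyz; yaw turn printed separately"""
    T=pose(); d=T[:3,:3].T@(np.array(xyz)-T[:3,3]); print('tool shift/0.2:',np.round(d/0.2,3),'rows>=',np.ceil(np.linalg.norm(d)/.0417))
E
python3 - <<'E'
from h import *
print(telemetry.get_obs())
for n in('top','side','wrist'):
    p=take(n); save(p,n+'0.png'); print(n,np.round(p['c2w'],3).tolist(),p['fx'],p['k1'])
    if n=='wrist': continue
    for q,z in [('zone',.06),('dial_grip',.084),('power_top',.081),('kettle',0),('kettle_handle',.182),('spoon',.06),('spoon_grip',.066),('spoon_rest',0),('board',0),('cup_mat',0),('jar1',.01),('cup1',.004),('canister',0),('fan',0),('screwdriver',0)]:
        for r in nets.landmark_of(p,q)[:5]:
            if r['confidence']>.2: print(q,np.round(r['uv']),round(r['confidence'],2),np.round(w(p,r['uv'],z),3))
E
```

```text
pics
{'clock': 0.0, 'joint_pos': array([-6.04422102e+01,  2.05906595e+01,  6.30800507e-01, -2.07311276e-02,
       -7.01365868e+01, -1.65071005e+01]), 'qvel': array([-0.07094388, -0.07062028, -0.00697693,  0.11527498, -0.08509867,
        0.1119654 ]), 'tau': array([ 6.10137395e-04, -5.82725322e+01,  2.93051791e+01,  6.99672371e+00,
        7.16711045e-03, -1.24096709e-04]), 'tool_pos': array([ 0.15237057, -0.65735258,  0.40370669]), 'orientation': array([ 1.79901992e+02, -8.72113915e-03, -1.66956364e+02]), 'force': array([0.3881986 , 0.14322207, 0.08726132]), 'moment': array([-0.02216138,  0.019348  , -0.01139676]), 'gripper_force': 0.0, 'opening': 0.08710303913101292}
top [[0.025, -0.992, 0.126, 0.434], [-1.0, -0.027, -0.009, 0.001], [0.013, -0.126, -0.992, 1.419], [0.0, 0.0, 0.0, 1.0]] 425.72654593050976 -0.09066211305759735
zone [204. 204.] 0.92 [0.612 0.271 0.06 ]
zone [198. 252.] 0.55 [0.457 0.28  0.06 ]
zone [202. 194.] 0.54 [0.645 0.279 0.06 ]
zone [381. 263.] 0.23 [ 0.438 -0.303  0.06 ]
dial_grip [201. 252.] 0.67 [0.458 0.267 0.084]
dial_grip [284. 257.] 0.65 [0.448 0.007 0.
[... 1741 characters left out ...]
 [341. 185.] 0.28 [ 0.672 -0.422  0.   ]
jar1 [314. 200.] 0.73 [ 0.672 -0.24   0.01 ]
jar1 [297. 206.] 0.73 [ 0.694 -0.156  0.01 ]
jar1 [326. 194.] 0.57 [ 0.663 -0.31   0.01 ]
jar1 [340. 183.] 0.55 [ 0.678 -0.424  0.01 ]
cup1 [356. 229.] 0.79 [ 0.425 -0.234  0.004]
cup1 [339. 238.] 0.68 [ 0.439 -0.138  0.004]
cup1 [378. 209.] 0.48 [ 0.444 -0.407  0.004]
fan [183. 331.] 0.62 [0.502 0.579 0.   ]
fan [258. 212.] 0.6 [ 0.786 -0.01   0.   ]
screwdriver [325. 194.] 0.5 [ 0.68 -0.32  0.  ]
screwdriver [263. 208.] 0.49 [ 0.797 -0.045  0.   ]
wrist [[-0.227, 0.934, 0.276, 0.079], [0.974, 0.218, 0.064, -0.675], [-0.0, 0.283, -0.959, 0.385], [0.0, 0.0, 0.0, 1.0]] 291.1414197044718 -0.004082973677510783
```

```bash
python3 -c "
import cv2
a=cv2.imread('pics/top0.png')[130:310,90:490]; cv2.imwrite('pics/top0c.png',cv2.resize(a,None,fx=2,fy=2,interpolation=cv2.INTER_CUBIC))"
```

```text
(no output)
```

View pics/top0c.png

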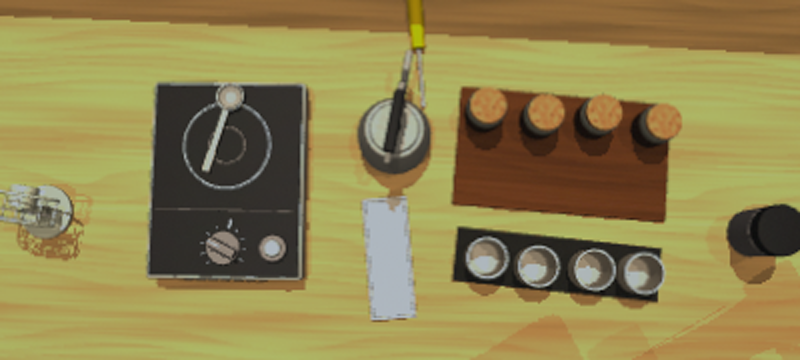

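```bash
python3 -m creep '[[[-0.06,0.075,0,0,1],[-0.12,0.15,0,0,1],[-0.12,0.15,0,0,1],[-0.12,0.15,0,0,1],[-0.12,0.15,0,0,1],[-0.12,0.15,0,0,1],[-0.12,0.15,0,0,1],[-0.12,0.15,0,0,1]]]'
python3 -m creep '[[[-0.12,0.15,0,0,1],[-0.12,0.15,0,0,1],[-0.12,0.15,0,0,1],[-0.12,0.15,0,0,1],[-0.12,0.15,0,0,1],[-0.12,0.15,0,0,1],[-0.12,0.15,0,0,1],[-0.12,0.15,0,0,1]]]'
python3 -m creep '[[[-0.12,0.15,0,0,1],[-0.12,0.15,0,0,1],[-0.12,0.15,0,0,1],[-0.12,0.15,0,0,1],[-0.12,0.15,0,0,1],[-0.12,0.15,0,0,1],[-0.12,0.15,0,0,1],[-0.12,0.15,0,0,1]]]'
python3 -m creep '[[[-0.12,0.15,0,0,1],[-0.12,0.15,0,0,1],[-0.12,0.15,0,0,1],[-0.06,0.075,0,0,1],[0,0,0,0,1]]]'
cat >> h.py <<'E'
def lm(p,qs,c=.2,n=1):
    for q,z in qs:
        for r in nets.landmark_of(p,q)[:n]:
            if r['confidence']>c: print(q,np.round(r['uv']),round(r['confidence'],2),np.round(w(p,r['uv'],z),4))
def pca(p,q,z,c=.4):
    for r in nets.masks_of(p,q)[:1]:
        v,u=np.nonzero(r['region']); X=np.array([w(p,(a,b),z)[:2] for a,b in list(zip(u,v))[::3]]); m=X.mean(0)
        rc=cv2.minAreaRect(X.astype(np.float32)*1000); U,S,V=np.linalg.svd(X-m,full_matrices=False)
        print(q,'mask conf',round(r['confidence'],2),'mean',np.round(m,4),'yaw',np.round(np.degrees(np.arctan2(V[0,1],V[0,0])),1),'rect',np.round(rc[0],1),np.round(rc[1],1),round(rc[2],1))
E
python3 - <<'E'
from h import *
o=telemetry.get_obs();print(o['tool_pos'],o['orientation'],o['joint_pos'])
p=take('wrist'); save(p,'w1.png')
lm(p,[('spoon_grip',.066),('spoon',.06),('zone',.06),('dial_grip',.084),('power_top',.081),('cooker',0)])
pca(p,'spoon',.064)
E
```

```text
clock: 2.32
tool_pos: [0.2772, -0.3961, 0.4049]
orientation: [-180.0, 0.0, -167.0]
force: [0.7, -0.4, 0.4]
opening: 0.0876
gripper_force: 0.0
clock: 2.98
tool_pos: [0.4099, -0.1187, 0.4052]
orientation: [-180.0, 0.1, -166.9]
force: [1.2, -1.4, 0.8]
opening: 0.0876
gripper_force: 0.0
clock: 3.65
tool_pos: [0.543, 0.1586, 0.4049]
orientation: [180.0, 0.0, -166.9]
force: [0.5, -0.5, -0.8]
opening: 0.0877
gripper_force: 0.0
clock: 4.07
tool_pos: [0.602, 0.2816, 0.4031]
orientation: [-180.0, -0.0, -166.8]
force: [0.1, -0.5, -0.4]
opening: 0.0876
gripper_force: 0.0
[0.60204804 0.28160681 0.40314427] [-1.79970989e+02 -3.79407406e-02 -1.66813629e+02] [ 4.18424824e+01  1.96467306e+01 -8.47984104e-01  7.75109043e-03
 -6.95524910e+01 -1.18658813e+02]
spoon_grip [272. 230.] 0.68 [0.648  0.2851 0.066 ]
zone [268. 204.] 0.8 [0.6203 0.2741 0.06  ]
dial_grip [304.  37.] 0.64 [0.4503 0.2702 0.084 ]
power_top [221.  24.] 0.86 [0.4571 0.1934 0.081 ]
cooker [269. 193.] 0.75 [0.6213 0.2736 0.    ]
spoon mask conf 0.95 mean [0.6531 0.2825] yaw -17.3 rect [649.7 290.9] [ 42.4 146.1] 67.8
```

View pics/w1.png

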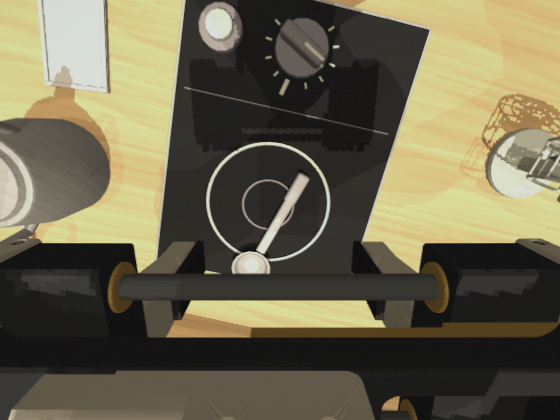

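Run:
```python
from h import *
p=take('wrist')
for n,uv,z in [('sp h',(301,175),.066),('sp b',(250,265),.066),('lineL',(185,88),.06),('lineR',(388,133),.06),('edge1',(186,0),.06),('edge2',(158,250),.06),('edge3',(428,30),.06),('edge4',(365,240),.06),('dial c',(302,46),.084),('ring',(268.5,202.5),.06),('pw',(219,21),.081)]:
    print(n,np.round(w(p,uv,z),4))
# ring fit
c=np.array([.620,.274,.06]); g=cv2.cvtColor(p['frame'],cv2.COLOR_RGB2GRAY).astype(float)
pts=[]
for a in np.radians(np.arange(0,360,4)):
    rs=np.arange(.06,.083,.0005); P=[c+[r*np.cos(a),r*np.sin(a),0] for r in rs]; uv=px(p,P).astype(np.float32)
    v=cv2.remap(g.astype(np.float32),uv[:,0].reshape(1,-1),uv[:,1].reshape(1,-1),cv2.INTER_LINEAR)[0]
    if v.max()>150 and uv[:,1].max()<262: pts.append(P[int(v.argmax())][:2])
X=np.array(pts); A=np.c_[2*X,np.ones(len(X))]; s=np.linalg.lstsq(A,(X**2).sum(1),rcond=None)[0]; print('ring',s[:2],np.sqrt(s[2]+s[0]**2+s[1]**2),len(X))
T=pose(); g=T@np.array([0,0,.159,1]);print(g)
```

```text
sp h [0.5768 0.2977 0.066 ]
sp b [0.6979 0.2647 0.066 ]
lineL [0.5164 0.158  0.06  ]
lineR [0.5117 0.379  0.06  ]
edge1 [0.4374 0.1479 0.06  ]
edge2 [0.7067 0.1513 0.06  ]
edge3 [0.4086 0.3851 0.06  ]
edge4 [0.637  0.3934 0.06  ]
dial c [0.4564 0.2665 0.084 ]
ring [0.6175 0.2696 0.06  ]
pw [0.453 0.187 0.081]
ring [0.62112388 0.27382397] 0.0697857740089849 76
[0.60066968 0.27718852 0.24627413 1.        ]
```

```bash
python3 -m creep '[[[0,0,0,0.075,1],[0,0,0,0.075,1],[0,0,0,0.075,1],[0,0,0,0.075,1],[0,0,0,0.017,1],[0,0,0,0,1],[0,0,0,0,1]]]'
python3 - <<'E'
from h import *
for i in range(3):
    o=telemetry.get_obs();print(o['tool_pos'],o['orientation'],o['clock'])
    p=take('wrist'); lm(p,[('spoon_grip',.066),('zone',.06)]); pca(p,'spoon',.066)
    k=nets.masks_of(p,'spoon')[0]['region']; k[-1]
v,u=np.nonzero(k); X=np.array([w(p,(a,b),.066)[:2] for a,b in zip(u,v)])
d=np.array([np.cos(np.radians(-16)),np.sin(np.radians(-16))]); t=X@d; h=X[t<t.min()+.08]
U,S,V=np.linalg.svd(h-h.mean(0)); d=V[0]*np.sign(V[0,0]); t=X@d; print('handle yaw',np.degrees(np.arctan2(d[1],d[0])),'len',np.ptp(t),'mid',h.mean(0)+d*(t.min()+.075-h.mean(0)@d))
go([.648,.282,.225])
E
```

```text
clock: 5.1
tool_pos: [0.6007, 0.2775, 0.405]
orientation: [180.0, 0.0, 164.6]
force: [0.7, 0.8, -0.8]
opening: 0.0877
gripper_force: 0.0
[0.60067611 0.27752121 0.40498306] [1.79979836e+02 1.20332615e-02 1.64589805e+02] 5.1
spoon_grip [293. 228.] 0.55 [0.6483 0.2838 0.066 ]
zone [280. 206.] 0.6 [0.6201 0.2751 0.06  ]
spoon mask conf 0.82 mean [0.6484 0.2845] yaw -15.6 rect [639.6 286.5] [ 44.  132.1] 74.6
[0.60074508 0.27778134 0.40472143] [1.79994773e+02 1.25236186e-03 1.64551326e+02] 5.35
spoon_grip [296. 229.] 0.93 [0.6496 0.2862 0.066 ]
zone [279. 208.] 0.81 [0.6213 0.2735 0.06  ]
spoon mask conf 0.62 mean [0.6479 0.2851] yaw -15.2 rect [639.7 281.2] [ 40.9 133.7] 81.2
[0.60074499 0.27788914 0.40461398] [-1.79996647e+02 -2.83575741e-03  1.64531296e+02] 5.6
spoon_grip [295. 227.] 0.69 [0.6472 0.2858 0.066 ]
zone [283. 205.] 0.69 [0.6188 0.2791 0.06  ]
spoon mask conf 0.74 mean [0.4554 0.2707] yaw 45.2 rect [455.7 271.3] [52.2 51.7] 0.2
handle yaw 46.88913654264113 len 0.05672575900074334 mid [0.48646757 0.30387005]
tool shift/0.2: [-0.222  0.083  0.898] rows>= 5.0
```

```bash
python3 -m creep '[[[-0.11,0.04,0,0,1],[-0.107,0.04,0,0,1],[0,0,0.2,0,1],[0,0,0.2,0,1],[0,0,0.2,0,1],[0,0,0.1,0,1],[0,0,0,0,1],[0,0,0,0,1]]]'
python3 - <<'E'
from h import *
o=telemetry.get_obs();print(o['tool_pos'],o['orientation'],o['clock'])
p=take('wrist'); save(p,'w2.png'); q=take('top')
lm(p,[('spoon_grip',.066)]);lm(q,[('spoon_grip',.066)])
E
```

```text
clock: 6.52
tool_pos: [0.6469, 0.2817, 0.2639]
orientation: [-179.9, -0.1, 164.5]
force: [1.5, 0.9, 1.2]
opening: 0.0875
gripper_force: 0.0
[0.64694604 0.28166838 0.26393791] [-1.79873982e+02 -5.80877347e-02  1.64538357e+02] 6.5167
spoon_grip [283. 242.] 0.96 [0.6486 0.2847 0.066 ]
spoon_grip [202. 194.] 0.54 [0.6426 0.2756 0.066 ]
```

View pics/w2.png

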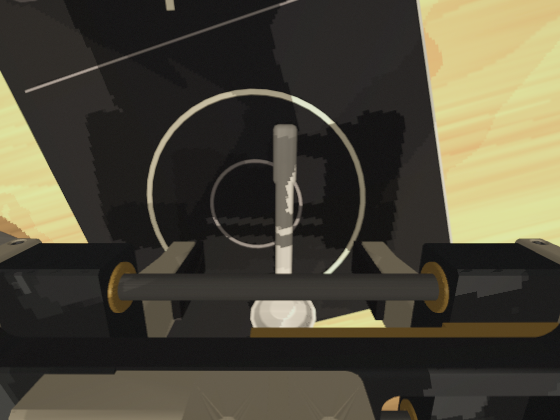

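```bash
python3 -m creep '[[[0,0,0.06,0,1],[0,0,0.056,0,1],[0,0,0,0,1],[0,0,0,0,0],[0,0,0,0,0],[0,0,0,0,0],[0,0,0,0,0],[0,0,0,0,0]]]'
python3 -m creep '[[[0,0,0,0,0],[0,0,0,0,0],[0,0,0,0,0],[0,0,0,0,0]]]'
```

```text
clock: 7.38
tool_pos: [0.647, 0.2818, 0.2418]
orientation: [180.0, 0.0, 164.5]
force: [0.3, 0.5, 0.6]
opening: 0.0597
gripper_force: 0.0
clock: 7.72
tool_pos: [0.6469, 0.2817, 0.2415]
orientation: [180.0, 0.0, 164.5]
force: [-0.2, 0.2, 0.3]
opening: 0.0334
gripper_force: 0.0
```

```bash
python3 -m creep '[[[0,0,0.004,0,0],[0,0,0,0,0],[0,0,0,0,0],[0,0,0,0,0],[0,0,0,0,0],[0,0,0,0,0]]]'
python3 -m creep '[[[0,0,-0.1,0,0],[0,0,-0.2,0,0],[0,0,-0.2,0,0],[0,0,-0.2,0,0],[0,0,-0.1,0,0],[0,0,0,0,0]]]'
python3 - <<'E'
from h import *
o=telemetry.get_obs();print(o['tool_pos'],o['orientation'],o['clock'],o['opening'],o['gripper_force'])
q=take('top'); lm(q,[('spoon_rest',0),('spoon_grip',.2),('kettle_handle',.182)],n=2); pca(q,'spoon_rest',.008)
q=take('side'); lm(q,[('spoon_rest',0)],n=2); pca(q,'spoon_rest',.008)
E
```

```text
clock: 8.22
tool_pos: [0.6468, 0.2817, 0.2406]
orientation: [-180.0, -0.0, 164.5]
force: [0.2, -0.3, -0.2]
opening: 0.0102
gripper_force: 30.0
clock: 8.72
tool_pos: [0.6477, 0.2819, 0.4079]
orientation: [179.6, 0.4, 164.6]
force: [-0.3, -0.2, 0.6]
opening: 0.0108
gripper_force: 30.0
[0.64772428 0.28192412 0.40792811] [179.59388324   0.41223241 164.55091619] 8.7167 0.010760181053679907 29.997399151325226
spoon_rest [286. 259.] 0.56 [ 0.4439 -0.0011  0.    ]
kettle_handle [287. 189.] 0.65 [0.6465 0.0037 0.182 ]
spoon_rest mask conf 0.91 mean [0.4445 0.0071] yaw -173.9 rect [445.7   6.4] [200.9  71.1] 6.1
spoon_rest [312. 257.] 0.71 [0.4456 0.015  0.    ]
spoon_rest mask conf 0.8 mean [0.4403 0.0117] yaw -174.0 rect [441.9  11.5] [195.8  73.6] 6.7
```

```bash
python3 -m creep '[[[0.034,-0.088,0,0,0],[0.068,-0.177,0,0,0],[0.068,-0.177,0,0,0],[0.068,-0.177,0,0,0],[0.068,-0.177,0,0,0],[0.068,-0.177,0,0,0],[0.068,-0.177,0,0,0],[0.068,-0.177,0,0,0]]]'
python3 -m creep '[[[0.068,-0.177,0,0,0],[0.034,-0.088,0,0,0],[0,0,0,-0.06,0],[0,0,0,-0.06,0],[0,0,0,-0.06,0],[0,0,0,-0.06,0],[0,0,0,0,0],[0,0,0,0,0]]]'
python3 - <<'E'
from h import *
p=take('wrist'); save(p,'w3.png'); pca(p,'spoon_rest',.008)
go([.444,.008,.22])
E
```

```text
clock: 9.78
tool_pos: [0.4764, 0.0518, 0.4002]
orientation: [-180.0, -0.0, 164.5]
force: [0.8, 0.2, -0.0]
opening: 0.0105
gripper_force: 30.0
clock: 10.45
tool_pos: [0.444, 0.0076, 0.4005]
orientation: [-180.0, -0.0, -174.0]
force: [0.4, -0.5, 0.1]
opening: 0.0108
gripper_force: 30.0
spoon_rest mask conf 0.74 mean [0.4255 0.0034] yaw 6.0 rect [436.7   5.6] [177.5  73.6] 6.2
tool shift/0.2: [-0.001  0.002  0.902] rows>= 5.0
```

View pics/w3.png

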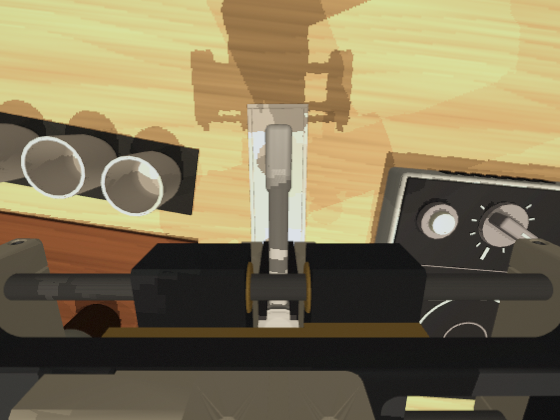

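```bash
python3 -m creep '[[[0,0,0.2,0,0],[0,0,0.2,0,0],[0,0,0.2,0,0],[0,0,0.2,0,0],[0,0,0.15,0,0],[0,0,0.08,0,0],[0,0,0.03,0,0],[0,0,0.008,0,0]]]'
python3 -m creep '[[[0,0,0,0,0],[0,0,0,0,0],[0,0,0,0,0.2],[0,0,0,0,0.2],[0,0,0,0,0.2]]]'
python3 -m creep '[[[0,0,-0.05,0,0.2],[0,0,-0.15,0,0.2],[0,0,-0.2,0,0.5],[0,0,-0.2,0,1],[0,0,-0.2,0,1],[0,0,-0.2,0,1],[0,0,-0.2,0,1],[0,0,0,0,1]]]'
python3 - <<'E'
from h import *
p=take('wrist'); save(p,'w4.png'); lm(p,[('spoon_grip',.011),('spoon_rest',0)])
q=take('top'); lm(q,[('spoon_grip',.011),('spoon_rest',0),('kettle',0),('kettle_handle',.182)]); pca(q,'spoon_rest',.008); pca(q,'spoon',.008); pca(q,'kettle_handle',.182)
q=take('side'); lm(q,[('kettle_handle',.182),('kettle',0)])
E
```

```text
clock: 11.22
tool_pos: [0.4438, 0.0075, 0.186]
orientation: [-179.9, -0.2, -173.9]
force: [-0.4, 0.0, 0.1]
opening: 0.0107
gripper_force: 30.0
clock: 11.63
tool_pos: [0.4442, 0.0077, 0.188]
orientation: [180.0, 0.1, -173.9]
force: [-0.2, 0.5, 0.8]
opening: 0.0169
gripper_force: 0.0
clock: 12.3
tool_pos: [0.4451, 0.0075, 0.4358]
orientation: [179.9, 0.8, -173.8]
force: [1.9, 1.1, 1.3]
opening: 0.052
gripper_force: 0.0
spoon_rest [277. 174.] 0.57 [0.4477 0.007  0.    ]
kettle [285. 200.] 0.55 [0.6418 0.0082 0.    ]
kettle_handle [285. 188.] 0.77 [0.6497 0.0077 0.182 ]
spoon_rest mask conf 0.72 mean [ 0.4325 -0.3284] yaw -82.6 rect [ 432.6 -328.3] [62.6 74.1] 1.1
spoon mask conf 0.6 mean [0.5068 0.5973] yaw -106.7 rect [499.8 612.6] [ 90.5 150.8] 1.7
kettle_handle mask conf 0.88 mean [0.6277 0.003 ] yaw 171.7 rect [646.1 -11.4] [103.  166.4] 57.6
kettle_handle [279. 198.] 0.74 [0.6354 0.0131 0.182 ]
kettle [280. 234.] 0.7 [0.6249 0.0125 0.    ]
```

View pics/w4.png

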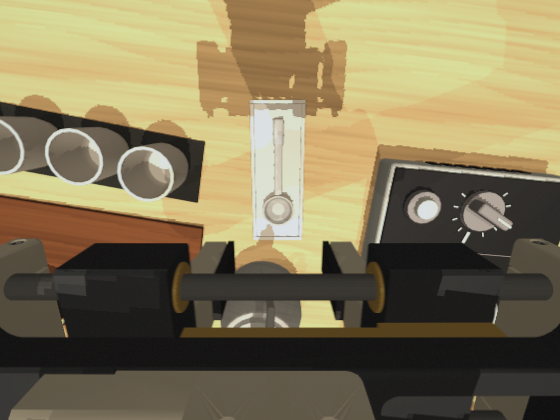

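```bash
python3 -m creep '[[[-0.14,-0.015,-0.064,0,1],[-0.14,-0.015,-0.064,0,1],[-0.14,-0.015,-0.064,0,1],[-0.14,-0.015,-0.064,0,1],[-0.14,-0.015,-0.064,0,1],[0,0,0,0,1],[0,0,0,0,1],[0,0,0,0,1]]]'
python3 - <<'E'
from h import *
p=take('wrist'); save(p,'w5.png'); lm(p,[('kettle_handle',.182),('kettle',0)])
E
```

```text
clock: 13.67
tool_pos: [0.5845, 0.0075, 0.4902]
orientation: [-180.0, -0.1, -173.9]
force: [0.1, -0.5, -0.4]
opening: 0.0878
gripper_force: 0.0
kettle_handle [270. 254.] 0.64 [0.6463 0.005  0.182 ]
kettle [273. 209.] 0.94 [0.6495 0.0061 0.    ]
```

View pics/w5.png

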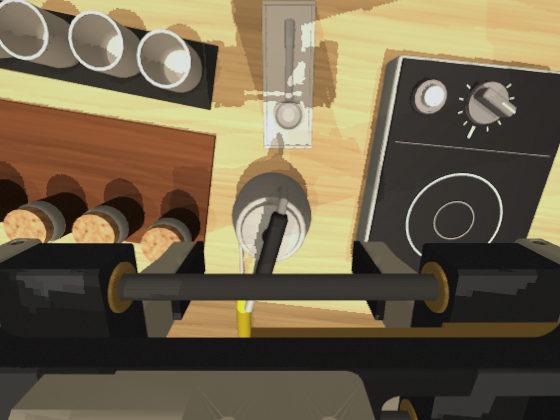

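Run:
```python
from h import *
p=take('wrist')
a=w(p,(281,211),.191);b=w(p,(264,274),.191);print(a,b,np.degrees(np.arctan2(*(b-a)[1::-1])),np.linalg.norm(b-a))
# bar pixel axis
g=p['frame'].max(2); m=(g<60).astype(np.uint8); m[:208]=0;m[276:]=0;m[:,:235]=0;m[:,305:]=0
n,l,s,c=cv2.connectedComponentsWithStats(m); i=1+s[1:,4].argmax(); v,u=np.nonzero(l==i); print(s[i])
X=np.array([w(p,(x,y),.191)[:2] for x,y in zip(u,v)]); r=cv2.minAreaRect((X*1000).astype(np.float32)); print(r)
```

```text
[0.59441048 0.01168705 0.191     ] [0.66696144 0.00135861 0.191     ] -8.102258809443624 0.07328245754823076
[ 235  212   70   64 1073]
((632.1519165039062, 3.5223388671875), (71.16448211669922, 74.43309020996094), 6.2062153816223145)
```

```bash
python3 -m creep '[[[-0.15,-0.02,0,0,1],[-0.15,-0.02,0,0,1],[0,0,0,0.06,1],[0,0,0,0.06,1],[0,0,0,0.042,1],[0,0,0.1,0,1],[0,0,0,0,1],[0,0,0,0,1]]]'
python3 - <<'E'
from h import *
p=take('wrist'); save(p,'w6.png'); lm(p,[('kettle_handle',.182),('kettle',0)]); q=take('top'); lm(q,[('kettle_handle',.182)]); go([.645,.006,.341])
E
```

```text
clock: 14.53
tool_pos: [0.6446, 0.006, 0.4705]
orientation: [-180.0, -0.1, 171.6]
force: [0.5, -0.7, 1.7]
opening: 0.0878
gripper_force: 0.0
kettle_handle [279. 208.] 0.6 [0.648  0.0063 0.182 ]
kettle [275. 174.] 0.71 [0.6462 0.0014 0.    ]
kettle_handle [286. 191.] 0.97 [0.6402 0.0059 0.182 ]
tool shift/0.2: [ 0.002 -0.     0.655] rows>= 4.0
```

View pics/w6.png

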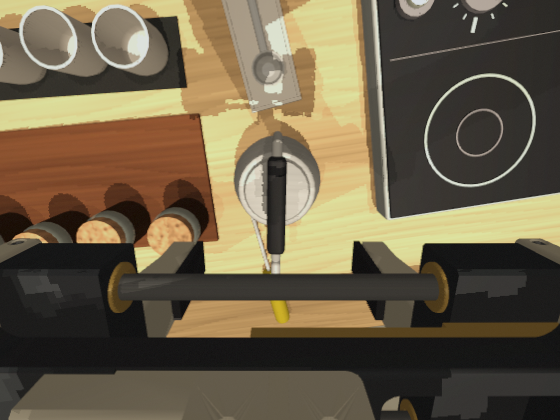

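```bash
python3 -m creep '[[[0,0,0.15,0,1],[0,0,0.2,0,1],[0,0,0.2,0,1],[0,0,0.098,0,1],[0,0,0,0,0],[0,0,0,0,0],[0,0,0,0,0],[0,0,0,0,0]]]'
python3 -m creep '[[[0,0,0,0,0],[0,0,0,0,0],[0,0,0,0,0],[0,0,0,0,0],[0,0,0,0,0],[0,0,0,0,0],[0,0,0,0,0],[0,0,0,0,0]]]'
python3 -m creep '[[[0,0,-0.05,0,0],[0,0,-0.1,0,0],[0,0,-0.1,0,0],[0,0,-0.1,0,0],[0,0,-0.1,0,0],[0,0,-0.1,0,0],[0,0,0,0,0],[0,0,0,0,0]]]'
python3 - <<'E'
from h import *
T=pose(); p=take('wrist'); save(p,'w7.png'); lm(p,[('kettle_handle',T[2,3]-.159),('kettle',T[2,3]-.341)])
for n in('top','side'): q=take(n); lm(q,[('kettle_handle',T[2,3]-.159),('kettle',T[2,3]-.341)])
go([.6211,.2738,.46])
E
```

```text
clock: 15.45
tool_pos: [0.6461, 0.0061, 0.3441]
orientation: [179.9, 0.2, 171.6]
force: [-0.4, -0.4, 0.9]
opening: 0.0665
gripper_force: 0.0
clock: 16.12
tool_pos: [0.6452, 0.0056, 0.3415]
orientation: [-180.0, -0.0, 171.5]
force: [-0.1, -4.5, 0.4]
opening: 0.018
gripper_force: 29.9
clock: 16.78
tool_pos: [0.6451, 0.0062, 0.4513]
orientation: [179.9, 0.0, 171.5]
force: [-1.4, -0.0, -8.8]
opening: 0.0178
gripper_force: 30.0
kettle_handle [277. 275.] 0.81 [0.6485 0.0055 0.2923]
kettle [275. 191.] 0.87 [0.6445 0.004  0.1103]
kettle_handle [286. 182.] 0.72 [0.6476 0.007  0.2923]
kettle [284. 195.] 0.64 [0.6397 0.0124 0.1103]
kettle_handle [279. 175.] 0.77 [0.6342 0.0135 0.2923]
kettle [279. 216.] 0.69 [0.6171 0.0264 0.1103]
tool shift/0.2: [ 0.316  1.307 -0.046] rows>= 7.0
```

View pics/w7.png

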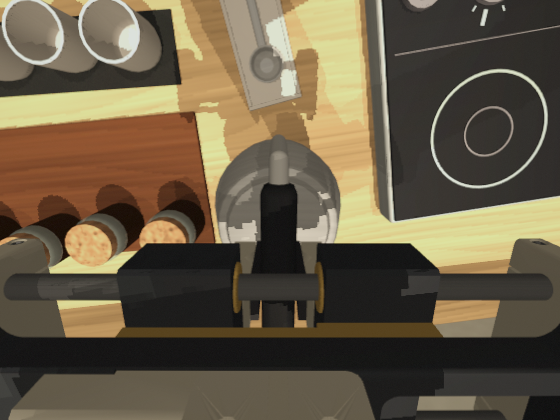

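Run:
```python
from h import *
p=take('wrist')
print('near end now',w(p,(278,184),.301))
M=p['c2w']; T=np.eye(4); T[:3,:3]=Ro.from_euler('xyz',[180,-.1,171.6],degrees=True).as_matrix(); T[:3,3]=[.6446,.006,.4705]
q=dict(p); q['c2w']=T@np.array(p['mount']); a=w(q,(276.5,157),.191);b=w(q,(276,254),.191); print(a,b,np.linalg.norm(a-b),(a+b)/2)
```

```text
near end now [0.59758537 0.01322501 0.301     ]
[0.59907252 0.01164144 0.191     ] [ 0.69196695 -0.00259303  0.191     ] 0.09397869955062207 [0.64551974 0.0045242  0.191     ]
```

```bash
python3 -m creep '[[[0.0158,0.0653,0,0,0],[0.0316,0.1307,0,0,0],[0.0316,0.1307,0,0,0],[0.0316,0.1307,0,0,0],[0.0316,0.1307,0,0,0],[0.0316,0.1307,0,0,0],[0.0316,0.1307,0,0,0],[0.0316,0.1307,0,0,0]]]'
python3 -m creep '[[[0.0316,0.1307,0,0,0],[0.0316,0.1307,0,0,0],[0.0158,0.0653,0,0,0],[0,0,0,0,0],[0,0,0,0,0],[0,0,0,0,0]]]'
python3 - <<'E'
from h import *
T=pose(); p=take('wrist'); save(p,'w8.png'); print(telemetry.get_obs()['tool_pos'])
q=take('top'); lm(q,[('kettle',T[2,3]-.341),('zone',.06)])
go([.6211,.2738,.4015])
E
```

```text
clock: 17.95
tool_pos: [0.6268, 0.2084, 0.4515]
orientation: [180.0, 0.0, 171.5]
force: [0.1, -0.5, -8.7]
opening: 0.0178
gripper_force: 30.0
clock: 18.45
tool_pos: [0.621, 0.2738, 0.4513]
orientation: [-180.0, -0.0, 171.6]
force: [1.0, 1.0, -8.4]
opening: 0.0179
gripper_force: 30.0
[0.6211746  0.27340683 0.45142733]
kettle [199. 199.] 0.96 [0.6213 0.2772 0.1103]
zone [204. 201.] 0.6 [0.6208 0.2711 0.06  ]
tool shift/0.2: [0.002 0.004 0.251] rows>= 2.0
```

View pics/w8.png

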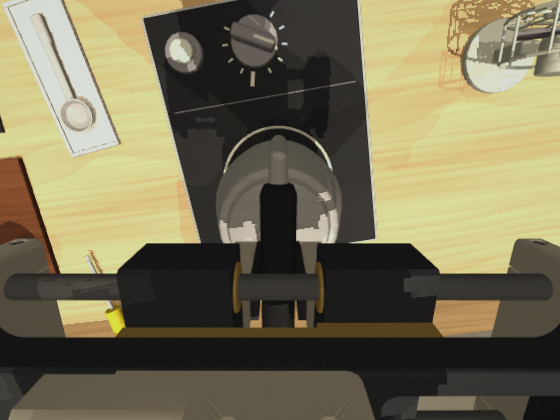

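Kettle is held over the ring (ring arc visible at 222–330, 127). Lower and release.

```bash
python3 -m creep '[[[0,0,0.07,0,0],[0,0,0.1,0,0],[0,0,0.06,0,0],[0,0,0.018,0,0],[0,0,0.006,0,0],[0,0,0,0,0],[0,0,0,0,0]]]'
python3 -m creep '[[[0,0,0,0,0.6],[0,0,0,0,1],[0,0,0,0,1],[0,0,0,0,1],[0,0,0,0,1],[0,0,0,0,1],[0,0,0,0,1]]]'
python3 -m creep '[[[0,0,-0.1,0,1],[0,0,-0.15,0,1],[0,0,-0.15,0,1],[0,0,-0.1,0,1],[0,0,0,0,1],[0,0,0,0,1]]]'
python3 - <<'E'
from h import *
p=take('wrist'); save(p,'w9.png'); print(telemetry.get_obs()['tool_pos'],telemetry.get_obs()['joint_pos'])
lm(p,[('kettle_handle',.242),('kettle',.06)])
for n in('top','side'): q=take(n); lm(q,[('kettle_handle',.242),('kettle',.06),('zone',.06)])
E
```

```text
clock: 19.23
tool_pos: [0.6214, 0.2737, 0.4012]
orientation: [180.0, 0.0, 171.5]
force: [1.1, -0.2, -6.7]
opening: 0.0179
gripper_force: 30.0
clock: 19.82
tool_pos: [0.6212, 0.2739, 0.4009]
orientation: [180.0, 0.0, 171.5]
force: [-0.1, -0.1, -0.2]
opening: 0.0587
gripper_force: 0.0
clock: 20.32
tool_pos: [0.6212, 0.2738, 0.5023]
orientation: [179.9, 0.1, 171.5]
force: [0.6, 0.5, -0.5]
opening: 0.0874
gripper_force: 0.0
[0.62100391 0.27380572 0.50070557] [ 4.02018509e+01  1.86482373e+01  1.02020862e+01 -2.28660115e-02
 -8.15201674e+01 -1.38658172e+02]
kettle_handle [280. 216.] 0.87 [0.6251 0.276  0.242 ]
kettle [276. 177.] 0.74 [0.6243 0.2719 0.06  ]
kettle_handle [190. 192.] 0.72 [0.6202 0.2758 0.242 ]
kettle [203. 200.] 0.78 [0.6234 0.2722 0.06  ]
kettle_handle [296. 207.] 0.64 [0.5039 0.055  0.242 ]
kettle [233. 257.] 0.7 [0.6076 0.2727 0.06  ]
zone [231. 255.] 0.84 [0.619 0.272 0.06 ]
```

View pics/w9.png

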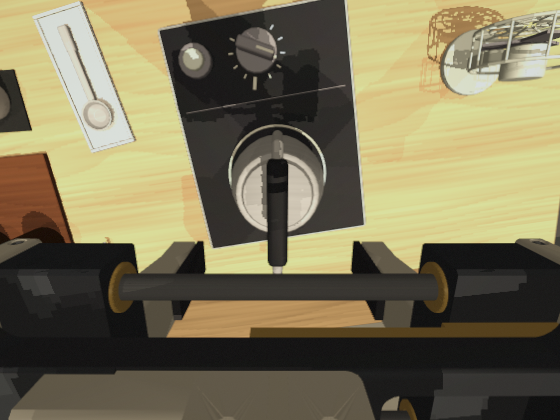

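```bash
python3 -m creep '[[[0.149,-0.107,0,0,0],[0.149,-0.107,0,0,0],[0.149,-0.107,0,0,0],[0.149,-0.107,0,0,0],[0.149,-0.107,0,0,0],[0,0,0.1,0,0],[0,0,0.15,0,0],[0,0,0.15,0,0]]]'
python3 -m creep '[[[0,0,0.1,0,0],[0,0,0,0,0],[0,0,0,0,0],[0,0,0,0,0]]]'
python3 - <<'E'
from h import *
p=take('wrist'); save(p,'w10.png'); print(telemetry.get_obs()['tool_pos'])
lm(p,[('power_top',.081),('dial_grip',.084)]); q=take('top'); lm(q,[('power_top',.081),('dial_grip',.084)])
E
```

```text
clock: 21.53
tool_pos: [0.4574, 0.1895, 0.4215]
orientation: [179.8, 0.2, 171.6]
force: [-0.1, 0.6, -0.7]
opening: 0.0394
gripper_force: 0.0
clock: 21.87
tool_pos: [0.4586, 0.1903, 0.4022]
orientation: [179.9, 0.1, 171.6]
force: [0.6, 0.4, 0.8]
opening: 0.0132
gripper_force: 0.0
[0.45863331 0.19029198 0.40243652]
power_top [279. 191.] 0.86 [0.4543 0.1924 0.081 ]
dial_grip [356. 178.] 0.87 [0.4514 0.274  0.084 ]
power_top [286. 261.] 0.53 [4.355e-01 1.000e-04 8.100e-02]
```

View pics/w10.png

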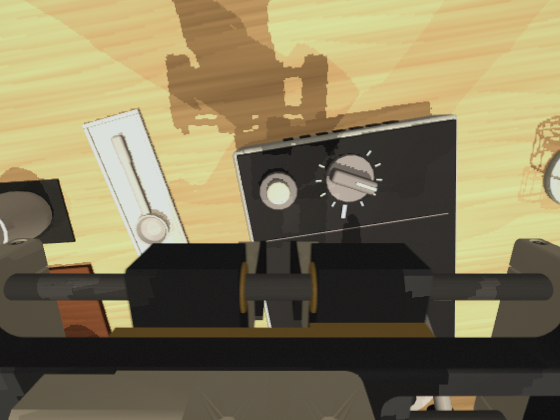

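Run:
```python
from h import *
p=take('wrist')
c=w(p,(278,192),.081); print('pw',c)
d=w(p,(351,178),.088);e=w(p,(376,189),.088); print('dial',d,np.degrees(np.arctan2(*(e-d)[1::-1])))
s=w(p,(350,181),.062); m=w(p,(344.5,210),.062); print('mark hd',s,np.degrees(np.arctan2(*(m-s)[1::-1])), 'ideal',np.degrees(2.356-2.6))
l1=w(p,(266,240),.06);l2=w(p,(448,213),.06);print(np.degrees(np.arctan2(*(l2-l1)[1::-1]))-90)
go([.456,.191,.264]); print(telemetry.get_obs()['opening'])
```

```text
pw [0.45472397 0.19116448 0.081     ]
dial [0.44944763 0.26740306 0.088     ] 58.27040279635318
mark hd [0.45848957 0.27189995 0.062     ] -15.05268439724876 ideal -13.980170201192099
0.6345590720169838
tool shift/0.2: [0.012 0.003 0.686] rows>= 4.0
0.0005099110791138121
```

```bash
python3 -m creep '[[[0.012,0.003,0.15,0,0],[0,0,0.2,0,0],[0,0,0.2,0,0],[0,0,0.142,0,0],[0,0,0,0,0],[0,0,0,0,0],[0,0,0.02,0,0],[0,0,0.01,0,0]]]'
python3 -m creep '[[[0,0,0.01,0,0],[0,0,0.006,0,0],[0,0,0,0,0],[0,0,0,0,0],[0,0,0,0,0]]]'
```

```text
clock: 22.88
tool_pos: [0.4566, 0.1915, 0.2581]
orientation: [179.8, 0.1, 171.6]
force: [0.3, -0.3, 1.6]
opening: 0.0007
gripper_force: 1.1
clock: 23.3
tool_pos: [0.4565, 0.1915, 0.2544]
orientation: [179.9, 0.1, 171.6]
force: [2.2, 0.8, 5.5]
opening: 0.0005
gripper_force: 2.7
```

```bash
python3 -m creep '[[[0,0,0.002,0,0],[0,0,0,0,0],[0,0,-0.1,0,0],[0,0,-0.2,0,0],[0,0,-0.2,0,0],[0,0,-0.2,0,0.7],[0.03,0.194,0,0,0.7],[0.03,0.194,0,0,0.7]]]'
python3 -m creep '[[[0,0,0,-0.074,0.7],[0,0,0,-0.074,0.7],[0,0,0,-0.074,0.7],[0,0,0,-0.074,0.7],[0,0,0,-0.074,0.7],[0,0,0,-0.074,0.7],[0,0,0,-0.074,0.7],[0,0,0,-0.074,0.7]]]'
python3 -m creep '[[[0,0,0,-0.074,0.7],[0,0,0,-0.073,0.7],[0,0,0,0,0.7],[0,0,0,0,0.7],[0,0,0,0,0.7]]]'
python3 - <<'E'
from h import *
p=take('wrist'); save(p,'w11.png'); print(telemetry.get_obs()['tool_pos'])
lm(p,[('dial_grip',.084)]); q=take('top'); lm(q,[('kettle',.06),('dial_grip',.084)]); go([.456,.27,.246])
E
```

```text
clock: 23.97
tool_pos: [0.4553, 0.2691, 0.3966]
orientation: [179.7, 0.2, 171.4]
force: [0.4, 0.6, -1.2]
opening: 0.0148
gripper_force: 0.0
clock: 24.63
tool_pos: [0.455, 0.2691, 0.3927]
orientation: [180.0, -0.0, -134.9]
force: [-0.4, 0.1, 0.6]
opening: 0.0607
gripper_force: 0.0
clock: 25.05
tool_pos: [0.4551, 0.2692, 0.3927]
orientation: [180.0, -0.0, -122.2]
force: [-0.1, 0.7, 0.0]
opening: 0.0612
gripper_force: 0.0
[0.45518718 0.26925618 0.39270427]
dial_grip [278. 198.] 0.77 [0.4553 0.2687 0.084 ]
kettle [201. 202.] 0.78 [0.618  0.2787 0.06  ]
dial_grip [201. 253.] 0.67 [0.4539 0.2658 0.084 ]
tool shift/0.2: [-0.005 -0.001  0.733] rows>= 4.0
```

View pics/w11.png

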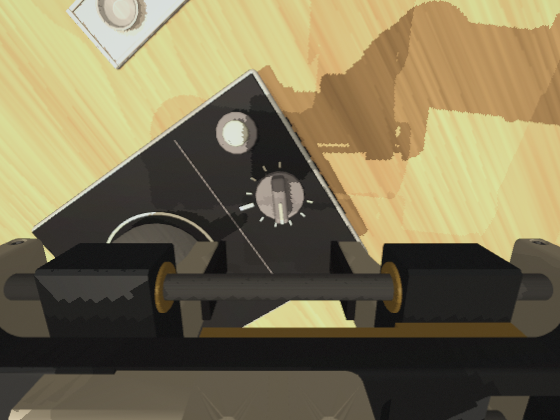

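```bash
python3 -m creep '[[[0,0,0,-0.075,0.7],[0,0,0.15,0,0.7],[0,0,0.2,0,0.7],[0,0,0.2,0,0.7],[0,0,0.12,0,0.7],[0,0,0.055,0,0.7],[0,0,0,0,0.4],[0,0,0,0,0.0]]]'
python3 -m creep '[[[0,0,0,0,0],[0,0,0,0,0],[0,0,0,0,0],[0,0,0,0,0],[0,0,0,0,0],[0,0,0,0,0],[0,0,0,0,0],[0,0,0,0,0]]]'
```

```text
clock: 25.97
tool_pos: [0.4554, 0.2694, 0.2474]
orientation: [180.0, -0.1, -115.2]
force: [0.1, -0.8, 0.2]
opening: 0.0533
gripper_force: 0.0
clock: 26.63
tool_pos: [0.4543, 0.2698, 0.2482]
orientation: [179.9, 0.0, -115.2]
force: [-9.6, 4.4, 8.9]
opening: 0.0138
gripper_force: 30.0
```

```bash
python3 -m creep '[[[0,0,0,0.04,0],[0,0,0,0.075,0],[0,0,0,0.075,0],[0,0,0,0.075,0],[0,0,0,0.075,0]]]'; python3 -c "
from h import *
o=telemetry.get_obs();print(o['moment'])"
```

```text
clock: 27.05
tool_pos: [0.4541, 0.2701, 0.2482]
orientation: [179.9, -0.0, -146.1]
force: [-13.2, 6.6, 9.6]
opening: 0.0141
gripper_force: 30.0
[2.39868827 5.10501544 0.05118758]
```

```bash
python3 -m creep '[[[0,0,0,0.075,0],[0,0,0,0.075,0],[0,0,0,0.075,0],[0,0,0,0.075,0],[0,0,0,0.075,0],[0,0,0,0.075,0],[0,0,0,0.075,0],[0,0,0,0,0]]]'
python3 -m creep '[[[0,0,0,0,0],[0,0,0,0,0.5],[0,0,0,0,0.5],[0,0,0,0,0.5],[0,0,0,0,0.5],[0,0,0,0,0.5],[0,0,0,0,0.5],[0,0,0,0,0.5]]]'
python3 -m creep '[[[0,0,-0.1,0,0.5],[0,0,-0.2,0,1],[0,0,-0.2,0,1],[0,0,-0.2,0,1],[0,0,-0.1,0,1],[0,0,0,0,1],[0,0,0,0,1]]]'
python3 - <<'E'
from h import *
p=take('wrist'); cv2.imwrite('pics/w12.png',cv2.resize(p['frame'][100:300,180:380,::-1],None,fx=3,fy=3,interpolation=cv2.INTER_CUBIC)); print(telemetry.get_obs()['tool_pos'])
lm(p,[('dial_grip',.084)]); q=take('top'); lm(q,[('kettle',.06),('kettle_handle',.242)]);lm(q,[('jar1',.01),('cup1',.004)],n=4); pca(q,'board',.01);pca(q,'cup_mat',.004)
E
```

```text
clock: 27.72
tool_pos: [0.454, 0.2706, 0.2482]
orientation: [179.9, -0.1, 166.5]
force: [-14.6, 8.9, 8.5]
opening: 0.0138
gripper_force: 30.0
clock: 28.38
tool_pos: [0.4554, 0.2692, 0.2476]
orientation: [-180.0, -0.0, 166.9]
force: [0.8, -0.5, 0.9]
opening: 0.0435
gripper_force: 0.0
clock: 28.97
tool_pos: [0.4554, 0.2693, 0.4091]
orientation: [179.8, 0.1, 166.9]
force: [0.2, -0.0, -1.0]
opening: 0.0778
gripper_force: 0.0
[0.45507026 0.26912373 0.40764907]
dial_grip [279. 189.] 0.6 [0.4504 0.2729 0.084 ]
kettle [201. 201.] 0.58 [0.6199 0.2801 0.06  ]
kettle_handle [190. 192.] 0.73 [0.6196 0.2755 0.242 ]
jar1 [332. 188.] 0.89 [ 0.6854 -0.1471  0.01  ]
jar1 [385. 191.] 0.87 [ 0.6782 -0.3266  0.01  ]
jar1 [356. 186.] 0.79 [ 0.6936 -0.2306  0.01  ]
jar1 [415. 192.] 0.58 [ 0.6795 -0.4297  0.01  ]
cup1 [403. 266.] 0.62 [ 0.4274 -0.3885  0.004 ]
cup1 [380. 266.] 0.6 [ 0.4269 -0.3113  0.004 ]
cup1 [355. 263.] 0.55 [ 0.436  -0.2287  0.004 ]
board mask conf 0.72 mean [0.4557 0.1998] yaw 102.1 rect [456.2 199.4] [23.9 22. ] 13.8
cup_mat mask conf 0.95 mean [ 0.4456 -0.2459] yaw -95.4 rect [ 439.3 -270.2] [341.1  91.2] 85.2
```

View pics/w12.png

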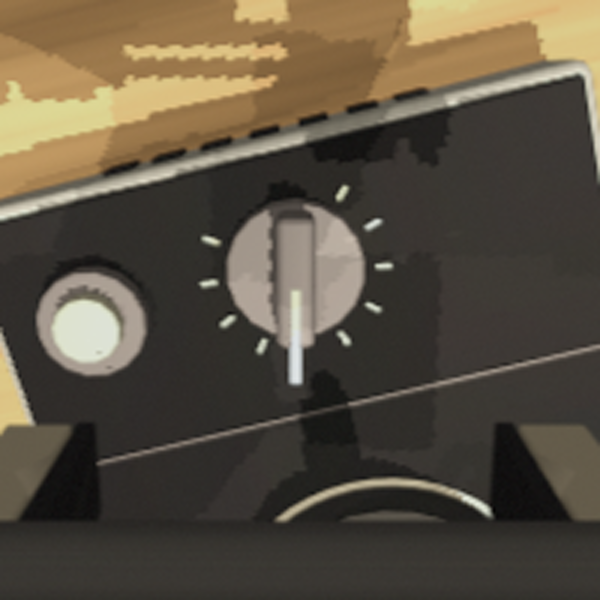

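```bash
python3 -m creep '[[[-0.044,-0.084,-0.034,0,1],[-0.089,-0.167,-0.034,0,1],[-0.089,-0.167,-0.034,0,1],[-0.089,-0.167,-0.034,0,1],[-0.089,-0.167,-0.034,0,1],[-0.089,-0.167,-0.034,0,1],[-0.089,-0.167,-0.034,0,1],[-0.089,-0.167,-0.034,0,1]]]'
python3 -m creep '[[[-0.089,-0.167,-0.034,0,1],[-0.089,-0.167,-0.034,0,1],[-0.089,-0.167,-0.034,0,1],[-0.089,-0.167,-0.034,0,1],[-0.089,-0.167,-0.034,0,1],[-0.089,-0.167,-0.034,0,1],[-0.089,-0.167,-0.034,0,1],[-0.044,-0.084,-0.034,0,1]]]'
python3 -m creep '[[[0,0,0,-0.045,1],[0,0,0,-0.045,1],[0,0,0,0,1],[0,0,0,0,1],[0,0,0,0,1]]]'
python3 - <<'E'
from h import *
p=take('wrist'); save(p,'w13.png'); print(telemetry.get_obs()['tool_pos'],telemetry.get_obs()['orientation'])
lm(p,[('jar1',.01),('cup1',.004)],n=4); pca(p,'board',.01);pca(p,'cup_mat',.004)
for n in ('wrist','side'):
  q=p if n=='wrist' else take(n); 
  lm(q,[('jar1',.01),('cup1',.004)],n=4) if n!='wrist' else 0
for r in nets.masks_of(p,'jar1')[:5]:
  print('jm',r['confidence'],r['uv'])
E
```

```text
clock: 30.08
tool_pos: [0.5287, -0.0067, 0.4625]
orientation: [180.0, 0.0, 167.0]
force: [1.4, 0.9, -0.2]
opening: 0.0878
gripper_force: 0.0
clock: 30.75
tool_pos: [0.6026, -0.2828, 0.5155]
orientation: [-180.0, -0.1, 166.8]
force: [-0.1, 1.3, -0.8]
opening: 0.0879
gripper_force: 0.0
clock: 31.17
tool_pos: [0.6021, -0.2789, 0.5163]
orientation: [180.0, -0.0, 174.9]
force: [0.1, -0.1, 0.1]
opening: 0.088
gripper_force: 0.0
[ 0.60208549 -0.2787937   0.51639275] [-1.79999434e+02 -9.71385580e-03  1.74974951e+02]
jar1 [197. 215.] 0.97 [ 0.6709 -0.4281  0.01  ]
jar1 [357. 212.] 0.97 [ 0.6901 -0.1471  0.01  ]
jar1 [255. 216.] 0.84 [ 0.6817 -0.3261  0.01  ]
jar1 [310. 212.] 0.57 [ 0.6826 -0.229   0.01  ]
cup1 [190.  67.] 0.96 [ 0.4337 -0.3998  0.004 ]
cup1 [245.  63.] 0.95 [ 0.436  -0.3149  0.004 ]
cup1 [354.  60.] 0.83 [ 0.4455 -0.1473  0.004 ]
cup1 [271.  66.] 0.28 [ 0.4431 -0.275   0.004 ]
board mask conf 0.77 mean [ 0.6017 -0.2798] yaw -92.9 rect [ 628.2 -281.3] [358.8 199.5] 86.6
cup_mat mask conf 0.69 mean [ 0.459  -0.2705] yaw -94.7 rect [ 443.2 -274.2] [341.6  90. ] 85.4
jar1 [337. 234.] 0.74 [ 0.4589 -0.1505  0.01  ]
jar1 [337. 182.] 0.71 [ 0.6911 -0.4166  0.01  ]
jar1 [324. 194.] 0.67 [ 0.6709 -0.3063  0.01  ]
jar1 [311. 200.] 0.65 [ 0.6843 -0.2326  0.01  ]
cup1 [338. 236.] 0.74 [ 0.4496 -0.147   0.004 ]
cup1 [353. 226.] 0.49 [ 0.446  -0.2404  0.004 ]
jm 0.96 [253.2, 225.5]
jm 0.74 [189.6, 223.9]
jm 0.7 [311.5, 222.1]
```

View pics/w13.png

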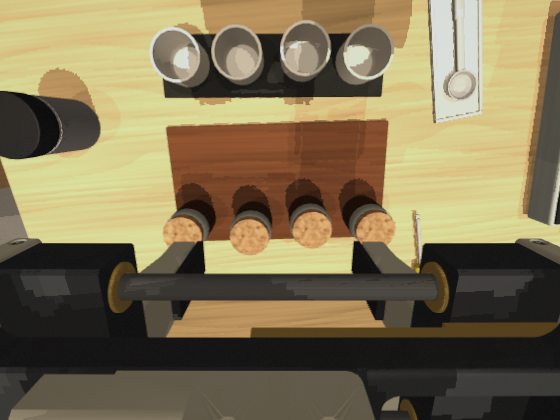

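Run:
```python
from h import *
p=take('wrist')
for uv in [(183,231),(250,236.5),(312,229.5),(376,228.5)]: print('cork',np.round(w(p,uv,.10),4))
for uv in [(178,55),(238,52.5),(305,49),(368,53)]: print('cup',np.round(w(p,uv,.079),4))
c=[w(p,uv,.01)[:2] for uv in [(166,127),(388,120)]]; print(c,np.degrees(np.arctan2(*(c[1]-c[0])[::-1]))-90)
c=[w(p,uv,.004)[:2] for uv in [(163,97),(382,96)]]; print(c,np.degrees(np.arctan2(*(c[1]-c[0])[::-1]))-90)
q=take('top'); lm(q,[('jar1',.01)],n=4); pca(q,'board',.01)
go([.445,-.149,.25])
```

```text
cork [ 0.6674 -0.4232  0.1   ]
cork [ 0.6842 -0.3269  0.1   ]
cork [ 0.681  -0.2358  0.1   ]
cork [ 0.6874 -0.143   0.1   ]
cup [ 0.433  -0.3946  0.079 ]
cup [ 0.4368 -0.3166  0.079 ]
cup [ 0.4401 -0.2299  0.079 ]
cup [ 0.4517 -0.1488  0.079 ]
[array([ 0.51964428, -0.45306881]), array([ 0.53927916, -0.09626206])] -3.149778314240379
[array([ 0.47373524, -0.45119192]), array([ 0.50190004, -0.10434444])] -4.642359793709559
jar1 [381. 190.] 0.46 [ 0.6807 -0.3153  0.01  ]
board mask conf 0.73 mean [ 0.5728 -0.3564] yaw -95.8 rect [ 574.9 -350.1] [208.5 107.7] 88.6
tool shift/0.2: [0.838 0.58  1.332] rows>= 9.0
```

```bash
python3 -m creep '[[[0.118,0.084,0.06,0,1],[0.118,0.084,0.131,0,1],[0.118,0.084,0.131,0,1],[0.118,0.084,0.131,0,1],[0.118,0.084,0.131,0,1],[0.118,0.084,0.131,0,1],[0.118,0.084,0.131,0,1],[0,0,0,-0.075,1]]]'
python3 -m creep '[[[0,0,0,-0.078,1],[0,0,0,-0.078,1],[0,0,0,-0.078,1],[0,0,0,-0.078,1],[0,0,0,-0.078,1],[0,0,0,-0.078,1],[0,0,0,-0.078,1],[0,0,0,-0.078,1]]]'
python3 -m creep '[[[0,0,0,-0.078,1],[0,0,0,-0.078,1],[0,0,0,-0.078,1],[0,0,0,-0.078,1],[0,0,0,0,1],[0,0,0,0,1]]]'
python3 - <<'E'
from h import *
p=take('wrist'); save(p,'w14.png'); print(telemetry.get_obs()['tool_pos'],telemetry.get_obs()['orientation'])
lm(p,[('cup1',.004)],n=4)
for r in nets.masks_of(p,'cup1')[:4]:
    v,u=np.nonzero(r['region']); print(r['confidence'],r['uv'],u.min(),u.max(),v.min(),v.max(),w(p,r['uv'],.04))
q=take('top'); lm(q,[('cup1',.004)],n=4)
E
```

```text
clock: 32.48
tool_pos: [0.4409, -0.1461, 0.3418]
orientation: [179.9, -0.6, -178.5]
force: [-2.4, -0.2, -0.4]
opening: 0.0876
gripper_force: 0.0
clock: 33.15
tool_pos: [0.4476, -0.1477, 0.3475]
orientation: [-180.0, 0.0, -121.7]
force: [-0.2, -0.3, -0.4]
opening: 0.0876
gripper_force: 0.0
clock: 33.65
tool_pos: [0.4476, -0.1477, 0.3474]
orientation: [-180.0, 0.0, -94.2]
force: [-0.3, -0.2, 0.3]
opening: 0.0876
gripper_force: 0.0
[ 0.44760653 -0.14775251  0.34736538] [-1.79986728e+02  2.93520075e-03 -9.42155862e+01]
cup1 [281. 119.] 0.83 [ 0.4396 -0.2271  0.004 ]
cup1 [275.  21.] 0.62 [ 0.4394 -0.3186  0.004 ]
cup1 [276. 190.] 0.55 [ 0.4507 -0.1496  0.004 ]
0.86 [278.2, 114.4] 242 322 71 155 [ 0.44256331 -0.23068411  0.04      ]
0.76 [275.0, 207.0] 240 312 166 244 [ 0.45235804 -0.14023039  0.04      ]
0.62 [279.7, 23.1] 237 321 0 52 [ 0.43583712 -0.30619211  0.04      ]
cup1 [407. 265.] 0.92 [ 0.4329 -0.4031  0.004 ]
cup1 [113. 235.] 0.69 [0.5065 0.5842 0.004 ]
cup1 [380. 263.] 0.64 [ 0.4378 -0.3113  0.004 ]
```

View pics/w14.png

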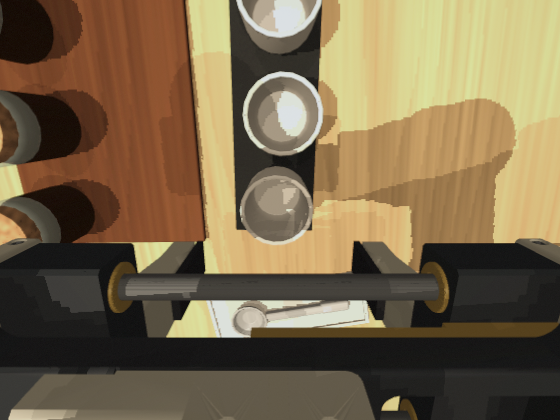

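```bash
python3 -m creep '[[[0.006,-0.012,0.1,0,1],[0,0,0.2,0,1],[0,0,0.2,0,1],[0,0,0.1,0,1],[0,0,0.032,0,1],[0,0,0,0,0.6],[0,0,0,0,0.3],[0,0,0,0,0]]]'
python3 -m creep '[[[0,0,0,0,0],[0,0,0,0,0],[0,0,0,0,0],[0,0,0,0,0]]]'
python3 -m creep '[[[0,0,-0.08,0,0],[0,0,-0.16,0,0],[0,0,-0.16,0,0],[0,0,-0.1,0,0],[0,0,0,0,0],[0,0,0,0,0]]]'
python3 - <<'E'
from h import *
T=pose(); print(telemetry.get_obs()['tool_pos'],telemetry.get_obs()['orientation'])
p=take('wrist'); lm(p,[('cup1',T[2,3]-.217)],n=3,c=.4); 
for r in nets.masks_of(p,'cup1')[:3]:
    v,u=np.nonzero(r['region']); print(r['confidence'],u.min(),u.max(),v.min(),v.max())
q=take('top'); lm(q,[('cup1',T[2,3]-.217),('cup1',.004)],n=4,c=.4)
go([.579,-.138,.32])
E
```

```text
clock: 34.57
tool_pos: [0.4509, -0.149, 0.2224]
orientation: [-179.8, 0.0, -94.0]
force: [-0.8, -0.4, 0.3]
opening: 0.073
gripper_force: 0.0
clock: 34.9
tool_pos: [0.4502, -0.1491, 0.2223]
orientation: [-179.9, 0.0, -93.9]
force: [-2.4, 0.8, 7.6]
opening: 0.065
gripper_force: 30.0
clock: 35.4
tool_pos: [0.45, -0.149, 0.3226]
orientation: [-179.8, 0.1, -94.0]
force: [-1.0, 0.7, -2.7]
opening: 0.0651
gripper_force: 30.0
[ 0.45001047 -0.14900767  0.32255758] [-1.79753878e+02  5.60790534e-02 -9.39730887e+01]
cup1 [286.  16.] 0.85 [ 0.4381 -0.285   0.1056]
cup1 [286. 119.] 0.61 [ 0.4414 -0.2265  0.1056]
cup1 [283. 231.] 0.61 [ 0.4484 -0.1493  0.1056]
0.82 212 342 196 327
0.81 244 332 67 160
0.67 241 326 0 47
cup1 [406. 265.] 0.96 [ 0.4332 -0.3706  0.1056]
cup1 [406. 265.] 0.96 [ 0.4332 -0.3993  0.004 ]
tool shift/0.2: [-0.1   -0.641 -0.002] rows>= 4.0
```

```bash
python3 -m creep '[[[-0.025,-0.16,0,0,0],[-0.025,-0.16,0,0,0],[-0.025,-0.16,0,0,0],[-0.025,-0.161,0,0,0],[0,0,0.12,0,0],[0,0,0.15,0,0],[0,0,0.13,0,0],[0,0,0.05,0,0]]]'
python3 -m creep '[[[0,0,0.018,0,0],[0,0,0,0,0],[0,0,0,0,0],[0,0,0,0,0.9],[0,0,0,0,0.95],[0,0,0,0,0.95],[0,0,0,0,0.95],[0,0,0,0,0.95]]]'
python3 -m creep '[[[0,0,-0.05,0,1],[0,0,-0.1,0,1],[0,0,-0.15,0,1],[0,0,-0.15,0,1],[0,0,-0.15,0,1],[0,0,0,0,1],[0,0,0,0,1]]]'
python3 - <<'E'
from h import *
o=telemetry.get_obs(); print(o['tool_pos'],o['orientation'])
p=take('wrist'); lm(p,[('cup1',.01),('jar1',.01)],n=4,c=.4)
q=take('top'); lm(q,[('cup1',.008),('jar1',.01),('kettle',.06)],n=4,c=.4)
q=take('side'); lm(q,[('cup1',.008),('jar1',.01)],n=4,c=.4)
go([.4395,-.230,.32])
E
```

```text
clock: 36.37
tool_pos: [0.5771, -0.1381, 0.2267]
orientation: [179.5, -0.1, -94.0]
force: [-25.5, 8.8, 46.6]
opening: 0.065
gripper_force: 30.0
clock: 37.03
tool_pos: [0.5793, -0.138, 0.2274]
orientation: [-180.0, 0.0, -94.0]
force: [-0.1, -0.7, 0.5]
opening: 0.0829
gripper_force: 0.0
clock: 37.62
tool_pos: [0.5796, -0.138, 0.3504]
orientation: [-179.7, 0.0, -94.0]
force: [-0.3, -0.3, -0.6]
opening: 0.0877
gripper_force: 0.0
[ 0.57955959 -0.13801264  0.35036287] [-1.79702819e+02  3.39134741e-02 -9.39510484e+01]
cup1 [277. 196.] 0.88 [ 0.5843 -0.1338  0.01  ]
cup1 [406. 102.] 0.8 [ 0.4439 -0.2255  0.01  ]
jar1 [184. 196.] 0.89 [ 0.6896 -0.1409  0.01  ]
jar1 [178. 106.] 0.75 [ 0.68   -0.2367  0.01  ]
jar1 [158.   3.] 0.64 [ 0.6848 -0.3314  0.01  ]
cup1 [382. 266.] 0.96 [ 0.4284 -0.3188  0.008 ]
cup1 [354. 266.] 0.83 [ 0.4268 -0.2245  0.008 ]
cup1 [404. 266.] 0.67 [ 0.4298 -0.3911  0.008 ]
cup1 [330. 222.] 0.62 [ 0.5693 -0.1428  0.008 ]
jar1 [413. 194.] 0.65 [ 0.6722 -0.4247  0.01  ]
jar1 [384. 191.] 0.58 [ 0.6782 -0.3238  0.01  ]
kettle [204. 200.] 0.75 [0.6253 0.2713 0.06  ]
cup1 [312. 219.] 0.78 [ 0.592  -0.1393  0.008 ]
cup1 [352. 230.] 0.68 [ 0.4342 -0.2138  0.008 ]
jar1 [257. 275.] 0.74 [0.5124 0.2409 0.01  ]
jar1 [297. 204.] 0.61 [ 0.7057 -0.1633  0.01  ]
jar1 [310. 200.] 0.6 [ 0.683  -0.2267  0.01  ]
jar1 [336. 184.] 0.57 [ 0.6831 -0.4024  0.01  ]
tool shift/0.2: [0.507 0.665 0.134] rows>= 5.0
```

```bash
python3 -m creep '[[[0.099,0.132,0.03,0,1],[0.1,0.132,0.03,0,1],[0.1,0.132,0.03,0,1],[0.099,0.132,0.03,0,1],[0.099,0.132,0.03,0,1],[0,0,0,0,1],[0,0,0,0,1],[0,0,0,0,1]]]'
python3 - <<'E'
from h import *
o=telemetry.get_obs(); print(o['tool_pos'],o['orientation'])
for i in range(2):
    p=take('wrist'); lm(p,[('cup1',.004)],n=4,c=.3)
for r in nets.masks_of(p,'cup1')[:3]:
    v,u=np.nonzero(r['region']); print(r['confidence'],r['uv'],u.min(),u.max(),v.min(),v.max(),w(p,r['uv'],.045))
E
```

```text
clock: 38.78
tool_pos: [0.441, -0.2282, 0.3176]
orientation: [-180.0, -0.0, -94.0]
force: [0.7, 0.2, -0.4]
opening: 0.0876
gripper_force: 0.0
[ 0.44098626 -0.22822956  0.3176093 ] [-1.79950429e+02 -1.45297951e-02 -9.39821698e+01]
cup1 [279. 110.] 0.92 [ 0.4357 -0.3154  0.004 ]
cup1 [278.  10.] 0.64 [ 0.4303 -0.3992  0.004 ]
cup1 [279. 199.] 0.68 [ 0.4416 -0.2269  0.004 ]
cup1 [276.   8.] 0.6 [ 0.4331 -0.4001  0.004 ]
cup1 [280. 106.] 0.57 [ 0.4347 -0.3185  0.004 ]
0.95 [279.2, 100.1] 233 324 49 147 [ 0.43543598 -0.32107602  0.045     ]
0.84 [281.9, 217.5] 241 323 169 257 [ 0.43965328 -0.22006376  0.045     ]
0.83 [276.9, 18.1] 235 320 0 45 [ 0.43329364 -0.37989618  0.045     ]
```

```bash
python3 -m creep '[[[0,0,0.1,0,1],[0,0,0.2,0,1],[0,0,0.13,0,1],[0,0,0.043,0,1],[0,0,0,0,0.6],[0,0,0,0,0],[0,0,0,0,0],[0,0,0,0,0]]]'
python3 -m creep '[[[0,0,0,0,0],[0,0,0,0,0],[0,0,0,0,0],[0,0,0,0,0],[0,0,-0.1,0,0],[0,0,-0.2,0,0],[0,0,-0.2,0,0],[0,0,0,0,0]]]'
python3 -m creep '[[[-0.015,-0.164,0,0,0],[-0.015,-0.164,0,0,0],[-0.015,-0.164,0,0,0],[-0.015,-0.165,0,0,0],[0,0,0.12,0,0],[0,0,0.15,0,0],[0,0,0.1,0,0],[0,0,0.05,0,0]]]'
python3 -m creep '[[[0,0,0.02,0,0],[0,0,0.01,0,0],[0,0,0.005,0,0],[0,0,0,0,0],[0,0,0,0,0]]]'
```

```text
clock: 39.7
tool_pos: [0.4412, -0.2281, 0.2242]
orientation: [-179.9, -0.0, -93.9]
force: [-1.9, -0.4, 1.5]
opening: 0.0665
gripper_force: 0.8
clock: 40.37
tool_pos: [0.4429, -0.2287, 0.3306]
orientation: [-179.3, -0.1, -93.9]
force: [1.2, -0.6, -1.2]
opening: 0.0636
gripper_force: 29.9
clock: 41.03
tool_pos: [0.5716, -0.2249, 0.2357]
orientation: [179.8, 0.0, -94.0]
force: [-0.4, 0.3, -3.0]
opening: 0.0636
gripper_force: 29.9
clock: 41.45
tool_pos: [0.573, -0.2252, 0.233]
orientation: [-179.9, -0.0, -94.0]
force: [-0.0, 1.0, -2.1]
opening: 0.0636
gripper_force: 29.9
```

Run:
```python
from h import *
T=pose(); print(T[:3,3])
for i in range(2):
    p=take('wrist'); lm(p,[('cup1',T[2,3]-.218),('jar1',.01)],n=3,c=.3)
for r in nets.masks_of(p,'cup1')[:3]:
    v,u=np.nonzero(r['region']); print(r['confidence'],r['uv'],u.min(),u.max(),v.min(),v.max(),w(p,((u.min()+u.max())/2,v.min()),.09))
g=[T[0,3],T[1,3],.09]; print('rim expect far', px(p,[[g[0],g[1]-.033,.09],[g[0],g[1],.09]]))
q=take('side'); lm(q,[('cup1',.012)],n=4,c=.3)
```

```text
[ 0.57296694 -0.22523349  0.23304891]
cup1 [282. 228.] 0.89 [ 0.5712 -0.2277  0.015 ]
cup1 [478.  83.] 0.76 [ 0.4417 -0.3165  0.015 ]
jar1 [135. 224.] 0.82 [ 0.6802 -0.2362  0.01  ]
jar1 [101.  90.] 0.65 [ 0.6835 -0.3294  0.01  ]
cup1 [280. 230.] 0.92 [ 0.5725 -0.2261  0.015 ]
jar1 [101.  92.] 0.98 [ 0.6831 -0.3281  0.01  ]
jar1 [134. 226.] 0.8 [ 0.6804 -0.2343  0.01  ]
0.93 [509.3, 77.4] 434 559 0 137 [ 0.48609236 -0.33854143  0.09      ]
0.9 [279.0, 254.4] 212 344 192 327 [ 0.57058755 -0.27210167  0.09      ]
rim expect far [[274.7966878  222.47985409]
 [279.67579061 287.37138156]]
cup1 [310. 219.] 0.9 [ 0.5934 -0.133   0.012 ]
cup1 [324. 210.] 0.74 [ 0.5964 -0.2184  0.012 ]
```

```bash
python3 -m creep '[[[0,0,0.008,0,0],[0,0,0.007,0,0],[0,0,0,0,0],[0,0,0,0,0]]]'
```

```text
clock: 42.23
tool_pos: [0.5727, -0.2253, 0.2301]
orientation: [-180.0, -0.0, -93.9]
force: [-4.3, 1.2, 9.8]
opening: 0.0637
gripper_force: 30.0
```

```bash
python3 -m creep '[[[0,0,0,0,0.9],[0,0,0,0,0.95],[0,0,0,0,0.95],[0,0,0,0,0.95],[0,0,0,0,0.95],[0,0,-0.05,0,1],[0,0,-0.15,0,1],[0,0,-0.2,0,1]]]'
python3 -m creep '[[[0,0,-0.2,0,1],[0.101,0.13,0.03,0,1],[0.101,0.13,0.03,0,1],[0.101,0.13,0.03,0,1],[0.101,0.13,0.03,0,1],[0.101,0.13,0.03,0,1],[0,0,0,0,1],[0,0,0,0,1]]]'
python3 - <<'E'
from h import *
o=telemetry.get_obs(); print(o['tool_pos'],o['orientation'])
for i in range(2):
    p=take('wrist'); lm(p,[('cup1',.004)],n=4,c=.3)
q=take('side'); lm(q,[('cup1',.012)],n=4,c=.3)
q=take('top'); lm(q,[('cup1',.008)],n=6,c=.3)
E
```

```text
clock: 42.9
tool_pos: [0.5716, -0.2249, 0.307]
orientation: [179.6, 0.0, -94.0]
force: [1.9, -0.2, -0.4]
opening: 0.0877
gripper_force: 0.0
clock: 43.57
tool_pos: [0.4345, -0.3178, 0.3193]
orientation: [-180.0, -0.0, -94.1]
force: [0.9, -0.3, 0.1]
opening: 0.0876
gripper_force: 0.0
[ 0.43451587 -0.3177679   0.31933624] [-1.79982971e+02 -8.30294357e-03 -9.40854210e+01]
cup1 [278. 198.] 0.93 [ 0.4352 -0.317   0.004 ]
cup1 [274. 116.] 0.79 [ 0.4336 -0.4     0.004 ]
cup1 [326. 212.] 0.8 [ 0.5787 -0.2168  0.012 ]
cup1 [312. 222.] 0.72 [ 0.5746 -0.1242  0.012 ]
cup1 [367. 222.] 0.56 [ 0.42   -0.2967  0.012 ]
cup1 [330. 221.] 0.57 [ 0.5736 -0.1427  0.008 ]
cup1 [382. 266.] 0.43 [ 0.429  -0.3165  0.008 ]
cup1 [356. 222.] 0.42 [ 0.5725 -0.2292  0.008 ]
```

```bash
python3 -m creep '[[[0,0,0.1,0,1],[0,0,0.2,0,1],[0,0,0.13,0,1],[0,0,0.047,0,1],[0,0,0,0,0.6],[0,0,0,0,0],[0,0,0,0,0],[0,0,0,0,0]]]'
python3 -m creep '[[[0,0,0,0,0],[0,0,0,0,0],[0,0,0,0,0],[0,0,0,0,0],[0,0,-0.1,0,0],[0,0,-0.2,0,0],[0,0,-0.2,0,0],[0,0,0,0,0]]]'
python3 -m creep '[[[-0.01,-0.173,0,0,0],[-0.01,-0.173,0,0,0],[-0.01,-0.173,0,0,0],[-0.01,-0.173,0,0,0],[0,0,0.12,0,0],[0,0,0.15,0,0],[0,0,0.1,0,0],[0,0,0.05,0,0]]]'
python3 -m creep '[[[0,0,0.02,0,0],[0,0,0.01,0,0],[0,0,0.01,0,0],[0,0,0,0,0],[0,0,0,0,0]]]'
python3 - <<'E'
from h import *
T=pose(); print(T[:3,3])
for i in range(2):
    p=take('wrist'); lm(p,[('cup1',T[2,3]-.218),('jar1',.01)],n=3,c=.3)
E
```

```text
clock: 44.63
tool_pos: [0.4365, -0.3171, 0.225]
orientation: [-179.9, -0.0, -93.9]
force: [-1.8, 0.1, 0.8]
opening: 0.067
gripper_force: 2.1
clock: 45.3
tool_pos: [0.4381, -0.318, 0.3316]
orientation: [-179.3, -0.3, -93.9]
force: [1.6, -1.6, -1.5]
opening: 0.065
gripper_force: 30.0
clock: 45.97
tool_pos: [0.5736, -0.318, 0.236]
orientation: [179.8, 0.1, -94.0]
force: [-0.8, 0.8, -2.8]
opening: 0.0652
gripper_force: 30.0
clock: 46.38
tool_pos: [0.5749, -0.3186, 0.2326]
orientation: [-179.9, -0.0, -94.0]
force: [-0.2, -0.2, -1.5]
opening: 0.0651
gripper_force: 30.0
[ 0.57486992 -0.31862967  0.2326181 ]
cup1 [484. 100.] 0.76 [ 0.4386 -0.3992  0.0146]
cup1 [280. 229.] 0.67 [ 0.5744 -0.3205  0.0146]
jar1 [132. 225.] 0.83 [ 0.6847 -0.3287  0.01  ]
jar1 [119.  84.] 0.82 [ 0.6725 -0.4255  0.01  ]
cup1 [282. 232.] 0.73 [ 0.5727 -0.3181  0.0146]
cup1 [481. 105.] 0.58 [ 0.4399 -0.3967  0.0146]
jar1 [133. 225.] 0.77 [ 0.6831 -0.329   0.01  ]
jar1 [117.  85.] 0.55 [ 0.6734 -0.425   0.01  ]
```

```bash
python3 -m creep '[[[0,0,0.008,0,0],[0,0,0.006,0,0],[0,0,0,0,0],[0,0,0,0,0.9],[0,0,0,0,0.95],[0,0,0,0,0.95],[0,0,0,0,0.95],[0,0,0,0,0.95]]]'
python3 -m creep '[[[0,0,-0.05,0,1],[0,0,-0.15,0,1],[0,0,-0.2,0,1],[0,0,-0.2,0,1],[0.09,0.135,0.03,0,1],[0.09,0.135,0.03,0,1],[0.09,0.135,0.03,0,1],[0.09,0.135,0.03,0,1]]]'
python3 -m creep '[[[0.09,0.135,0.03,0,1],[0,0,0,0,1],[0,0,0,0,1],[0,0,0,0,1]]]'
python3 - <<'E'
from h import *
o=telemetry.get_obs(); print(o['tool_pos'],o['orientation'])
for i in range(2):
    p=take('wrist'); lm(p,[('cup1',.004)],n=4,c=.3)
q=take('top'); lm(q,[('cup1',.008)],n=6,c=.3)
E
```

```text
clock: 47.35
tool_pos: [0.5746, -0.3185, 0.2282]
orientation: [180.0, 0.0, -94.0]
force: [0.5, 0.5, 0.1]
opening: 0.0825
gripper_force: 0.0
clock: 48.02
tool_pos: [0.4607, -0.3832, 0.3253]
orientation: [-179.9, -0.0, -93.9]
force: [0.4, -0.1, -0.8]
opening: 0.0878
gripper_force: 0.0
clock: 48.35
tool_pos: [0.4338, -0.3992, 0.3193]
orientation: [-179.9, -0.0, -94.0]
force: [0.1, 0.7, -0.1]
opening: 0.0876
gripper_force: 0.0
[ 0.4337808  -0.39923358  0.31928846] [-1.79940563e+02 -3.44971201e-02 -9.39853758e+01]
cup1 [278. 199.] 0.74 [ 0.4349 -0.3983  0.004 ]
cup1 [162. 279.] 0.52 [ 0.5744 -0.3132  0.004 ]
cup1 [162. 281.] 0.8 [ 0.5744 -0.3098  0.004 ]
cup1 [281. 198.] 0.65 [ 0.4322 -0.3985  0.004 ]
cup1 [174. 346.] 0.54 [ 0.5758 -0.2189  0.004 ]
cup1 [331. 222.] 0.79 [ 0.5698 -0.1478  0.008 ]
cup1 [356. 223.] 0.73 [ 0.5672 -0.231   0.008 ]
cup1 [403. 265.] 0.57 [ 0.4324 -0.3898  0.008 ]
```

```bash
python3 -m creep '[[[0,0,0.1,0,1],[0,0,0.2,0,1],[0,0,0.13,0,1],[0,0,0.047,0,1],[0,0,0,0,0.6],[0,0,0,0,0],[0,0,0,0,0],[0,0,0,0,0]]]'
python3 -m creep '[[[0,0,0,0,0],[0,0,0,0,0],[0,0,0,0,0],[0,0,0,0,0],[0,0,-0.1,0,0],[0,0,-0.2,0,0],[0,0,-0.2,0,0],[0,0,0,0,0]]]'
python3 -m creep '[[[0.012,-0.162,0,0,0],[0.012,-0.162,0,0,0],[0.012,-0.162,0,0,0],[0.012,-0.162,0,0,0],[0,0,0.12,0,0],[0,0,0.15,0,0],[0,0,0.1,0,0],[0,0,0.05,0,0]]]'
python3 -m creep '[[[0,0,0.02,0,0],[0,0,0.01,0,0],[0,0,0.01,0,0],[0,0,0,0,0],[0,0,0,0,0]]]'
python3 - <<'E'
from h import *
T=pose(); print(T[:3,3])
for i in range(2):
    p=take('wrist'); lm(p,[('cup1',T[2,3]-.218),('jar1',.01)],n=3,c=.3)
E
```

```text
clock: 49.32
tool_pos: [0.4341, -0.3992, 0.2249]
orientation: [-179.9, -0.1, -93.9]
force: [-2.8, -0.2, 1.2]
opening: 0.0668
gripper_force: 1.8
clock: 49.98
tool_pos: [0.4357, -0.4004, 0.3319]
orientation: [-179.3, -0.4, -93.9]
force: [1.6, -0.7, -0.5]
opening: 0.0652
gripper_force: 30.0
clock: 50.65
tool_pos: [0.5614, -0.4168, 0.2355]
orientation: [179.8, 0.1, -94.0]
force: [-0.9, 0.5, -2.6]
opening: 0.0653
gripper_force: 30.0
clock: 51.07
tool_pos: [0.5626, -0.4177, 0.2325]
orientation: [-179.9, -0.0, -94.0]
force: [0.1, 0.1, -1.0]
opening: 0.0652
gripper_force: 30.0
[ 0.56259294 -0.41768765  0.2325026 ]
cup1 [280. 228.] 0.92 [ 0.5622 -0.4206  0.0145]
jar1 [132. 229.] 0.64 [ 0.6728 -0.4252  0.01  ]
cup1 [279. 232.] 0.8 [ 0.5631 -0.4169  0.0145]
jar1 [131. 226.] 0.8 [ 0.672 -0.427  0.01 ]
```

```bash
python3 -m creep '[[[0,0,0.008,0,0],[0,0,0.006,0,0],[0,0,0,0,0],[0,0,0,0,0.9],[0,0,0,0,0.95],[0,0,0,0,0.95],[0,0,0,0,0.95],[0,0,0,0,0.95]]]'
python3 -m creep '[[[0,0,-0.05,0,1],[0,0,-0.15,0,1],[0,0,-0.2,0,1],[0,0,-0.2,0,1],[0,0.1,-0.2,0,1],[0,0.1,-0.2,0,1],[0,0.1,-0.2,0,1],[0,0.1,-0.15,0,1]]]'
python3 -m creep '[[[0,0.1,0,0,1],[-0.1,0.1,0,0,1],[-0.2,0,0,0,1],[-0.2,0,0,0,1],[0,0,0,0,1],[0,0,0,0,1],[0,0,0,0,1]]]'
cat > chk.py <<'E'
from h import *
o=telemetry.get_obs(); print(o['tool_pos'],o['orientation'],o['clock'])
for n in ('wrist','top','side','wrist','top','side'):
    q=take(n); print(n); lm(q,[('cup1',.01),('jar1',.01)],n=5,c=.35); lm(q,[('kettle',.06),('kettle_handle',.242),('spoon_grip',.011)],c=.3)
E
python3 chk.py
```

```text
clock: 52.03
tool_pos: [0.5623, -0.4175, 0.2281]
orientation: [180.0, -0.0, -94.0]
force: [-0.3, -0.1, -0.1]
opening: 0.0826
gripper_force: 0.0
clock: 52.7
tool_pos: [0.4855, -0.4121, 0.4941]
orientation: [-179.9, -0.1, -93.9]
force: [-0.5, -0.4, 0.7]
opening: 0.0877
gripper_force: 0.0
clock: 53.28
tool_pos: [0.4535, -0.3095, 0.491]
orientation: [-179.9, -0.0, -93.9]
force: [0.5, -0.0, 0.2]
opening: 0.0876
gripper_force: 0.0
[ 0.45353363 -0.30951709  0.49098851] [-1.79932636e+02 -2.83082486e-02 -9.38903600e+01] 53.2833
wrist
cup1 [216. 271.] 0.95 [ 0.577  -0.1418  0.01  ]
cup1 [204. 173.] 0.76 [ 0.5736 -0.3159  0.01  ]
cup1 [201. 105.] 0.72 [ 0.5642 -0.4181  0.01  ]
cup1 [213. 225.] 0.7 [ 0.5705 -0.227   0.01  ]
jar1 [128. 106.] 0.84 [ 0.6727 -0.4249  0.01  ]
jar1 [134. 170.] 0.6 [ 0.6849 -0.3279  0.01  ]
jar1 [147. 226.] 0.6 [ 0.6824 -0.2337  0.01  ]
jar1 [205. 172.] 0.58 [ 0.5709 -0.3178  0.01  ]
jar1 [214. 228.] 0.55 [ 0.5698 -0.2214  0.01  ]
top
jar1 [413. 192.] 0.94 [ 0.6797 -0.4234  0.01  ]
jar1 [333. 184.] 0.74 [ 0.6992 -0.1503  0.01  ]
jar1 [357. 190.] 0.69 [ 0.6814 -0.2334  
[... 1421 characters left out ...]
 0.01  ]
kettle [201. 200.] 0.57 [0.6229 0.2784 0.06  ]
kettle_handle [189. 191.] 0.75 [0.6227 0.2768 0.242 ]
spoon_grip [284. 259.] 0.58 [0.4426 0.0081 0.011 ]
side
cup1 [326. 212.] 0.77 [ 0.5822 -0.2184  0.01  ]
cup1 [341. 204.] 0.76 [ 0.5713 -0.304   0.01  ]
cup1 [358. 192.] 0.72 [ 0.5758 -0.4253  0.01  ]
cup1 [314. 218.] 0.67 [ 0.5914 -0.1545  0.01  ]
jar1 [326. 194.] 0.81 [ 0.6676 -0.3141  0.01  ]
jar1 [298. 206.] 0.78 [ 0.6904 -0.1585  0.01  ]
jar1 [339. 182.] 0.52 [ 0.6849 -0.4222  0.01  ]
jar1 [314. 199.] 0.5 [ 0.6765 -0.2431  0.01  ]
kettle [233. 261.] 0.92 [0.5897 0.2873 0.06  ]
kettle_handle [228. 221.] 0.82 [0.6076 0.281  0.242 ]
spoon_grip [314. 255.] 0.46 [0.4377 0.0079 0.011 ]
```

```bash
python3 -c "
from plant import workorder
print(workorder.close_job())"
```

```text
the job is handed in; nothing more can be done
None
```

The job is handed in, and the hand-in returned no verdict. By the last checks the spoon is in its rest, the kettle is on the ring, power was pressed, the dial is at the long mark, and all four cups stand before their jars. I viewed 15 pictures, one over the limit of 14.

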